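Stack hub parts on their stands

ROBOT

A 6-joint arm with a two-finger parallel gripper is mounted at the origin on a cart in front of the work surface, level with it; the furniture and walls round the work are solid. World frame = base frame: x ahead of the robot, y to its left, z up, the work surface at z = 0. Lengths are in m, angles in rad, forces in N, time in s.
With the tool pointing down it reaches from about 0.25 to 0.725 m from the base axis. Payload 4 kg.
Tool frame: the origin (TCP) lies midway between the tips of the shut fingers; the grasp point (between the pads) lies 19 mm behind it; z points along the fingers, y is the direction in which the jaws open and shut (so a half turn about z gives the same grasp; the last joint's range is limited). The gripper opens to 85 mm and grips with 20 to 120 N. Pads are 22 mm wide; open, the fingers measure 114 mm over their backs; the gripper's body (76 mm by 85 mm) begins 54 mm behind the grasp point. The pads swing forward as they close: fully open they stand 13 mm farther back than shut.
Start: joints at [1.135, 0.241, 0.005, 1.335, 0, 1.571], TCP at [0.211, 0.453, 0.231] pointing down, gripper open.
Joint ranges: [-2.72, 2.72], [-1.05, 1.87], [-1.09, 1.28], [-1.99, 2.15], [-1.42, 1.44], [-3.14, 3.14]. Speed limits (rad/s): [2.79, 2.79, 3.14, 3.14, 3.14, 3.14].

INTERFACE

Orientations are given as a unit quaternion [x, y, z, w].
In Python, from workcell import get_obs, camera, camera_model, job_done, masks_of gives the robot as it stands.
- The arm moves only by the tool jog_arm, never from a script. Its argument "deltas" is a list that holds one entry, the list of rows, each a list of 7 numbers: the shift along the tool's x, y, z in mm, then the turn, a rotation vector about the tool's x, y, z in degrees, then the finger opening in mm, from 0 to 85.4. A call has 1 to 5 rows; each row shifts and turns the pose as measured when the row begins, along the tool's axes as they then stand; what a row does not reach is not made up. A row lasts 1/10 s, in which the tool goes at most 50 mm and 8.59 degrees, less where a joint would pass 70% of its speed; a pose out of reach is approached as far as the arm can. A call with a gripper value outside its range is refused whole. The fingers move at their own pace and stop on an object; the grip force is fixed at half the most. Time passes only in rows, so rows that do not move let the fingers close. It gives the time, the measured TCP pose, the force and the opening at its end, in the units of the state.
- get_obs(): the state, without advancing time (a new reading comes with each control period).
- camera(name): name is "scene" or "top" or "wrist"; returns the picture (384x512x3 uint8, red, green, blue); there is no depth.
- camera_model(name): a dict with "fovy" (degrees; the focal length in pixels is half the picture's height over the tangent of half this angle, whatever the lens; pixels are square), "cx", "cy" (the principal point, pixels), "k1" (the pictures are not rectified: a ray, as slopes to the right and down, at radius r is drawn at 1 + k1 r^2 times it, then the intrinsics apply), "pose" (4x4, takes a point from camera to world coordinates); the wrist camera has in their place "T_tool_cam" (4x4, takes a point from camera to tool coordinates, whose origin is the TCP and whose axes are the flange's). Camera axes: x right, y down, z forward; pixel columns grow to the right and rows downward; lengths in m; the calibration is good to about 2 mm. A picture is of the moment at which its call begins: read the wrist's pose just before it. camera_model takes no time and is no camera call.
- job_done(): hands the job in, once; it reports no verdict.
Trained networks look in the newest picture that a camera, given by its name, has taken for a name from the list of things; names that differ only in an ending like _2 or _b are one class to them, and where a whole thing is asked for, a point or a joint stands for the part that bears it (a point fixed in the world has none). Each returns a list of dicts, best first, with "conf" (0 to 1); they miss things now and then, are a little off and sometimes report something else, mostly with a low value. They report only what shows in the picture. A call takes as long as a camera call. They do not tell look-alikes from the thing itself.
- masks_of(target, camera): "pixels" (384x512 bool, what is visible of it) and "at" ([column, row] in pixels, amid what is visible of it).
The state is a dict: "clock": time; "joint_pos": joint angles; "joint_vel": joint speeds; "tau": joint torques, N m; "eef_pos": TCP position; "tool_rot": TCP orientation; "ft_force": force on the tool from outside, world axes, zero at the start; "ft_torque": the same for the moment, N m; "grip_width": finger opening in m.
Only numpy, scipy, OpenCV 4.12 (cv2) and the standard library are available. Lean on these libraries where they do the work, as an engineer would, in place of code of your own. Each camera call takes 0.05 s, during which the arm holds its last target. There are 200 camera calls.

TASK

Lay out the loose hub parts for reassembly on the two wooden stands. On the round stand stack the toothed sprocket first, over the pin, then the lock ring on its collar, then the axle cone on top; on the square stand put the ball bearing ring over the pin. Everything should lie flat and centred, the same way up as it lies now, and the spanner, torch and grease tub stay where they are.

Things in the scene. Friction and masses are not known exactly. Their poses are not given: they have to be found in the camera images.
- sprocket_mid (a point): Centre, half-way up, of a loose grey-brown steel sprocket lying flat: toothed disc 69 mm across and 3 mm thick at the bottom, with a round collar 48 mm across standing on it (collar spans 3 to 15 mm above the underside; grasp it there). Total height 15 mm. Through hole at least 28 mm across. z is up, x and y have no meaning.
- lock_ring_mid (a point): Centre, half-way up, of a loose steel lock ring lying flat: a plain thick-walled round tube 44 mm across, 19 mm high, with slots in its side; treat it as solid. z is up.
- cone_mid (a point): Centre, half-way up, of a loose steel axle cone: a stepped round part 39 mm across at its lower flange, 22 mm high, narrowing to the top; treat it as solid and grasp it low, across the flange. z is up.
- bearing_mid (a point): Centre, half-way up (3 mm above its underside), of a loose flat ring with steel balls showing in its upper face: 53 mm across, rim 6 mm high (balls stand up to 8 mm), hole at least 30 mm across. Grasp across the rim with the fingertips. z is up.
- round_stand: Fixed stand with a round light-wood base 80 mm across and 12 mm high, and an upright steel pin 16 mm in diameter in its middle whose top is 23 mm above the bench (11 mm above the base). Origin: centre of the underside, on the bench; z is up.
- square_stand: Fixed stand with a square light-wood base 76 x 76 mm and 12 mm high, and the same pin (16 mm in diameter, 11 mm above the base) in its middle. Origin: centre of the underside, on the bench; z is up.
- spanner: Bystander: loose double open-ended spanner 34 x 186 x 6 mm lying flat along its own y. Origin: centre of its underside.
- torch: Bystander: loose black torch 44 x 112 x 46 mm lying along its own y. Origin: centre of its underside.
- grease_tub: Bystander: loose round tub with a blue lid, 73 mm across and 57 mm high. Origin: centre of its underside.
Mind the look-alikes: they are no part of the job. What is shaped like the part that bears cone_mid but orange is not meant.

How it is judged:
By the outcome, as a careful person would: the job done as asked, in the order asked, and still so for the second after the job is handed in, with the robot touching nothing.
It also fails if it takes over 102 s, if anything falls off the work surface, if the arm or the gripper's body presses on something with over 40 N, if the wrist force passes 120 N, or if a joint passes its speed limit or range.

## Working session

There is one attempt and no reset: what is moved stays moved. The work goes in short steps, Python scripts to look and compute and a tool call to move; the robot and the scene stay as the last step left them, time stands still between calls to the robot, and variables do not carry over. Pictures are saved under pics/ and viewed, about 12 in all and at most 16, crops included, and the job is handed in when it is done.

Besides the shell and the picture viewer there is one more tool, called after "Request:" as name([rows], argument=value, ...), one row to a line, values as JSON. jog_arm: Moves the arm, as the interface text tells. Its arguments: {"type":"object","properties":{"deltas":{"type":"array"}},"required":["deltas"]}

```bash
ls; mkdir -p pics; cat > h.py <<'E'
import numpy as np, cv2
from scipy.spatial.transform import Rotation as R
from workcell import *
def pose(cam,obs=None):
    m=camera_model(cam)
    if 'pose' in m: return m,np.array(m['pose'])
    o=obs or get_obs(); T=np.eye(4); T[:3,:3]=R.from_quat(o['tool_rot']).as_matrix(); T[:3,3]=o['eef_pos']
    return m,T@np.array(m['T_tool_cam'])
def ray(cam,uv,z,obs=None):
    m,T=pose(cam,obs); f=192/np.tan(np.radians(m['fovy'])/2)
    d=(np.array(uv,float)-[m['cx'],m['cy']])/f; s=d.copy()
    for _ in range(20): s=d/(1+m['k1']*(s@s))
    v=T[:3,:3]@np.r_[s,1]; return T[:3,3]+v*(z-T[2,3])/v[2]
def proj(cam,P,obs=None):
    m,T=pose(cam,obs); f=192/np.tan(np.radians(m['fovy'])/2)
    q=(np.atleast_2d(P)-T[:3,3])@T[:3,:3]; s=q[:,:2]/q[:,2:]
    s=s*(1+m['k1']*(s**2).sum(1,keepdims=True)); return s*f+[m['cx'],m['cy']]
def save(n,im,scale=1.5):
    cv2.imwrite(f'pics/{n}.png',cv2.resize(im[...,::-1],None,fx=scale,fy=scale,interpolation=cv2.INTER_CUBIC))
E
python3 - <<'E'
from h import *
o=get_obs();print({k:np.round(v,4).tolist() for k,v in o.items()})
H=dict(sprocket_mid=.0075,lock_ring_mid=.0095,cone_mid=.011,bearing_mid=.003,round_stand=.006,square_stand=.006,spanner=.003,torch=.023,grease_tub=.03)
for c in ('top','scene'):
    im=camera(c);save(c,im)
    m,T=pose(c);print(c,m['fovy'],T[:3,3].round(3),T[:3,2].round(2))
    for t,z in H.items():
        for r in masks_of(t,c)[:4]:
            print(t,round(r['conf'],2),np.round(r['at']),int(r['pixels'].sum()),ray(c,r['at'],z)[:2].round(4))
E
```

```text
pics
{'clock': 0.0, 'joint_pos': [1.135, 0.2414, 0.0037, 1.3352, 0.0, 1.5708], 'joint_vel': [-0.0004, 0.0004, -0.0012, 0.0011, 0.0005, 0.0002], 'tau': [-0.0013, -37.2315, 25.2409, 0.0171, -0.0003, 0.0], 'eef_pos': [0.2108, 0.4527, 0.2304], 'tool_rot': [0.2162, 0.9764, -0.001, -0.0002], 'ft_force': [-0.6041, 0.6436, -0.167], 'ft_torque': [-0.0215, -0.0006, 0.0213], 'grip_width': 0.0855}
top 47.20176200838404 [0.538 0.167 1.092] [ 0.06 -0.02 -1.  ]
sprocket_mid 0.97 [371. 195.] 436 [ 0.589 -0.133]
lock_ring_mid 0.57 [389. 254.] 184 [ 0.4435 -0.1695]
cone_mid 0.64 [279. 198.] 176 [0.5873 0.0967]
cone_mid 0.58 [276. 167.] 190 [0.6646 0.1039]
cone_mid 0.49 [249. 215.] 197 [0.5476 0.1732]
bearing_mid 0.67 [277. 245.] 210 [0.4703 0.1057]
bearing_mid 0.32 [313. 140.] 448 [0.7305 0.0071]
round_stand 0.6 [205. 188.] 842 [0.6147 0.2793]
square_stand 0.85 [220. 252.] 915 [0.4589 0.2464]
spanner 0.65 [208. 187.] 796 [0.6182 0.2734]
spanner 0.62 [319. 138.] 394 [ 0.7363 -0.0072]
torch 0.69 [210. 137.] 606 [0.7391 0.2648]
torch 0.52 [216. 253.] 913 [0.4558 0.2546]
grease_tub 0.58 [125. 268.] 885 [0.4261 0.4698]
scene 44.02273667768411 [-0.186 -0.769  0.778] [ 0.56  0.64 -0.52]
sprocket_mid 0.58 [327. 242.] 321 [ 0.5919 -0.142 ]
lock_ring_mid 0.7 [322. 200.] 195 [7.272e-01 1.000e-04]
lock_ring_mid 0.57 [300. 271.] 231 [ 0.457  -0.1743]
cone_mid 0.68 [264. 205.] 112 [0.5834 0.0938]
cone_mid 0.62 [286. 194.] 123 [0.6705 0.0928]
cone_mid 0.47 [238. 203.] 132 [0.5316 0.1531]
bearing_mid 0.49 [230. 225.] 102 [0.4539 0.0924]
round_stand 0.57 [230. 179.] 271 [0.6082 0.288 ]
square_stand 0.9 [200. 202.] 471 [0.4564 0.2406]
spanner 0.79 [322. 199.] 207 [0.7424 0.0125]
torch 0.76 [269. 163.] 299 [0.7508 0.2573]
grease_tub 0.65 [153. 171.] 511 [0.4336 0.4598]
```

View pics/top.png

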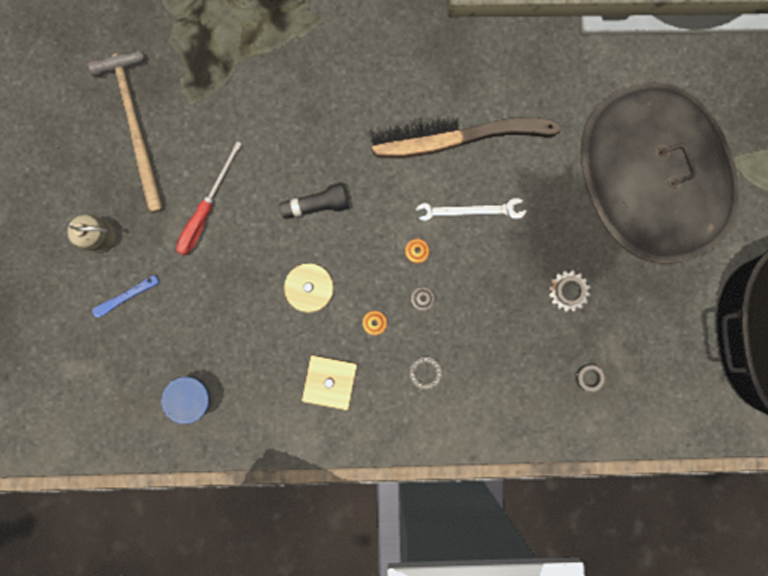

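View pics/scene.png

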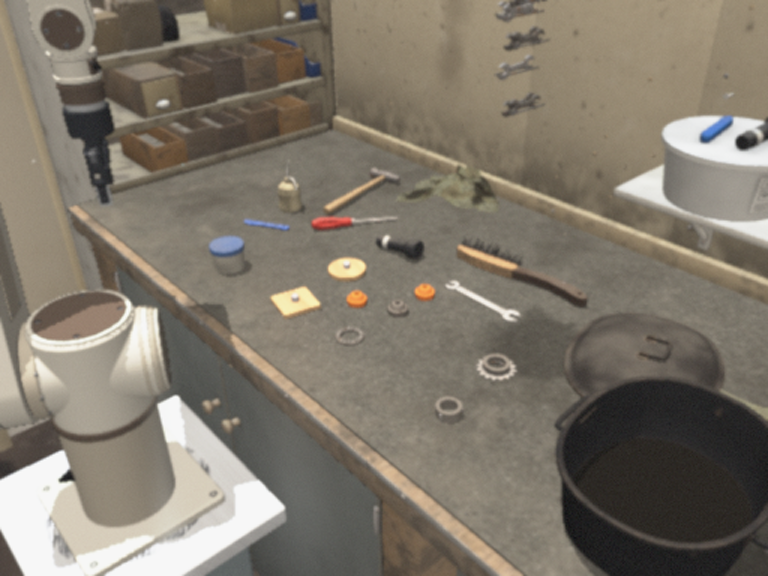

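Top view (picture 1, shown at 1.5x; px in the 512-wide picture):
- Stands: round (205,192), square (220,255).
- Parts: sprocket (380,194), lock ring (394,252), bearing (284,249).
- Cone candidates: grey (282,199), orange (278,167) and orange (249,215). The grey steel one is meant, because orange is excluded. I'll confirm it in a wrist close-up.

The scene view (picture 2) agrees, with the grey cone at (265,205) between the two orange ones.

```bash
python3 - <<'E'
from h import *
for n,uv,z in [('spr',(380,194),.01),('lock',(394,252),.0095),('cone',(281.7,199),.011),('bear',(284,249),.004),('round',(205.3,192),.012),('square',(219.7,255.3),.012)]:
    print(n,ray('top',uv,z)[:2].round(4))
m=camera_model('wrist');print(m['fovy'],m['k1'],m['cx'],m['cy'],np.round(m['T_tool_cam'],3).tolist())
E
```

```text
spr [ 0.5914 -0.1539]
lock [ 0.4476 -0.1831]
cone [0.5842 0.0908]
bear [0.4611 0.0878]
round [0.6054 0.2784]
square [0.4501 0.2456]
69.22528640441162 -0.06289340737675254 258.1046981113976 190.81751542942513 [[0.0, -0.953, -0.304, 0.078], [1.0, 0.0, -0.0, 0.002], [0.0, -0.304, 0.953, -0.143], [0.0, 0.0, 0.0, 1.0]]
```

Request:
jog_arm([
  [[0,0,0,0,0,-8.5,85],[0,0,0,0,0,-8.5,85],[0,0,0,0,0,-8,85]],
])

```text
clock: 1.3
eef_pos: [0.2111, 0.4533, 0.2313]
tool_rot: [-0.007, 1.0, -0.0, 0.0]
ft_force: [-0.2, -0.9, 0.1]
grip_width: 0.0851
```

Request:
jog_arm([
  [[-38,-29,0,0,0,0,85],[-40,-29,0,0,0,0,85],[-40,-29,0,0,0,0,85],[-40,-29,0,0,0,0,85],[-40,-29,0,0,0,0,85]],
])

```text
clock: 1.8
eef_pos: [0.4127, 0.3143, 0.2314]
tool_rot: [-0.017, 1.0, 0.002, 0.0]
ft_force: [-0.2, 0.9, -1.1]
grip_width: 0.0851
```

Request:
jog_arm([
  [[-40,-29,0,0,0,0,70],[-40,-29,0,0,0,0,70],[0,0,0,0,0,-0.8,70]],
])

```text
clock: 2.1
eef_pos: [0.4999, 0.2541, 0.2309]
tool_rot: [-0.02, 1.0, 0.002, 0.002]
ft_force: [-1.3, 0.4, -0.2]
grip_width: 0.0699
```

```bash
cat >> h.py <<'E'
def corr(target=None):
    """tool-frame deltas (mm, deg) to square the tool up and reach target XYZ (m)"""
    o=get_obs(); r=R.from_quat(o['tool_rot']); rv=(r.inv()*R.from_quat([0,1,0,0])).as_rotvec(degrees=True)
    t=r.inv().apply(np.array(target)-o['eef_pos'])*1000 if target is not None else np.zeros(3)
    print('eef',np.round(o['eef_pos'],4),'w',round(o['grip_width'],4),'F',np.round(o['ft_force'],1),'t',o['clock'],'| shift',t.round(1),'turn',rv.round(2))
E
python3 - <<'E'
from h import *
corr([.5,.25,.23]);o=get_obs();im=camera('wrist')
im2=im.copy()
for p in [(.6054,.2784,.012),(.4501,.2456,.012),(.5842,.0908,.02)]:
    q=proj('wrist',p,o)[0];print(q.round(1));cv2.circle(im2,tuple(int(v) for v in q.round()),3,(255,0,0),1)
save('w1',im2)
E
```

```text
eef [0.4999 0.2541 0.2309] w 0.0699 F [-1.3  0.4 -0.2] t 2.1 | shift [ 0.  -4.1  0.9] turn [0.19 0.17 2.34]
[270.3 235.5]
[251.2 124.5]
[137.3 219.2]
```

View pics/w1.png

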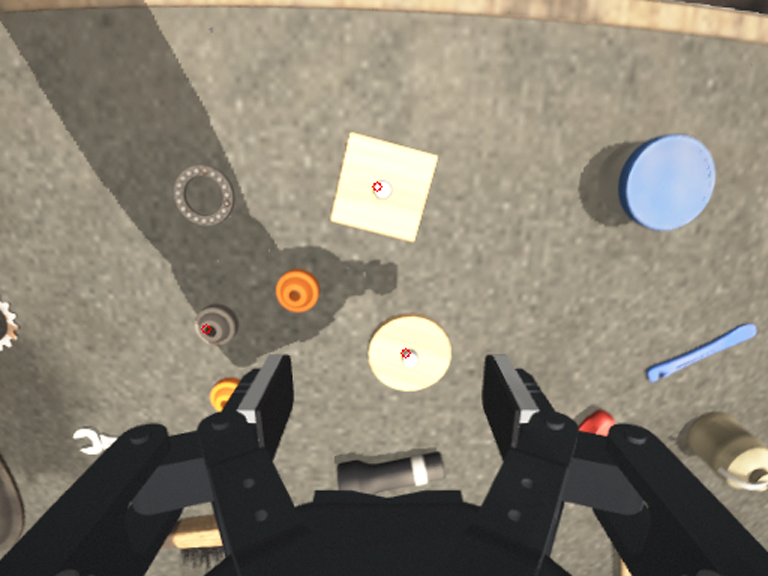

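Picture 3 (wrist, 1.5x) shows:
- Round stand (410,352) and square stand (384,187).
- Bearing (203,195).
- Grey cone (216,325), with orange look-alikes at (297,291) and (226,393).

The top-camera points land within about 3–5 mm. Next I'll measure these precisely.

```bash
cat >> h.py <<'E'
def fit_outline(cam,cnt,z,obs,r0=None):
    """circle fit on the plane z of an outline"""
    P=np.array([ray(cam,p,z,obs)[:2] for p in cnt.reshape(-1,2)])
    from scipy.optimize import least_squares
    f=lambda a:np.hypot(P[:,0]-a[0],P[:,1]-a[1])-(a[2] if r0 is None else r0)
    s=least_squares(f,[*P.mean(0),.03],loss='soft_l1',f_scale=.001)
    return s.x[:2].round(4),round(2*s.x[2]*1000,1),round(np.sqrt(np.mean(s.fun**2))*1000,2)
def wood(im,obs,near,z=.012):
    h=cv2.cvtColor(im,cv2.COLOR_RGB2HSV); m=cv2.inRange(h,(15,60,120),(35,255,255))
    m=cv2.morphologyEx(m,cv2.MORPH_OPEN,np.ones((3,3))); q=proj('wrist',near,obs)[0]
    cs=cv2.findContours(m,cv2.RETR_EXTERNAL,cv2.CHAIN_APPROX_NONE)[0]
    c=max([c for c in cs if np.hypot(*(c.reshape(-1,2).mean(0)-q))<25],key=len)
    hull=cv2.convexHull(c); (u,v),_,_=cv2.minAreaRect(np.float32([ray('wrist',p,z,obs)[:2] for p in c.reshape(-1,2)])*1000)
    return fit_outline('wrist',c,z,obs),(round(u/1000,4),round(v/1000,4)),np.round(_,0) if False else ''
def mask(cam,t,near,z,obs):
    q=proj(cam,near,obs)[0]
    for r in masks_of(t,cam):
        if np.hypot(*(r['at']-q))<25:
            c=max(cv2.findContours(r['pixels'].astype(np.uint8),cv2.RETR_EXTERNAL,cv2.CHAIN_APPROX_NONE)[0],key=len)
            print(t,round(r['conf'],2),np.round(r['at'],1),fit_outline(cam,cv2.convexHull(c),z,obs))
E
python3 - <<'E'
from h import *
o=get_obs();im=camera('wrist')
print('round',wood(im,o,(.6054,.2784,.012)));print('square',wood(im,o,(.4501,.2456,.012)))
mask('wrist','bearing_mid',(.461,.088,.006),.006,o)
mask('wrist','cone_mid',(.584,.088,.011),.004,o)
# pin tops: bright, low saturation blob
h=cv2.cvtColor(im,cv2.COLOR_RGB2HSV)
for n,(x,y) in dict(round=(410,352),square=(384,187)).items():
    u,v=int(x/1.5),int(y/1.5); w=h[v-9:v+10,u-9:u+10]
    ys,xs=np.nonzero((w[...,1]<45)&(w[...,2]>120)); print(n,len(xs),ray('wrist',(u-9+xs.mean(),v-9+ys.mean()),.021,o).round(4))
E
```

```text
round ((array([0.6025, 0.2815]), np.float64(75.4), np.float64(1.71)), (0.5686, 0.2775), '')Traceback (most recent call last):
  File "<stdin>", line 3, in <module>
  File "h.py", line 36, in wood
    c=max([c for c in cs if np.hypot(*(c.reshape(-1,2).mean(0)-q))<25],key=len)
ValueError: max() iterable argument is empty
```

```bash
python3 - <<'E'
from h import *
o=get_obs();im=camera('wrist');cv2.imwrite('w.png',im[...,::-1])
h=cv2.cvtColor(im,cv2.COLOR_RGB2HSV)
for u,v in [(260,225),(285,245),(240,120),(270,135),(215,110),(330,130),(135,130)]: print((u,v),h[v,u])
mask('wrist','bearing_mid',(.461,.088,.006),.006,o)
mask('wrist','cone_mid',(.584,.088,.011),.004,o)
m=cv2.inRange(h,(15,60,175),(35,255,255))
n,l,s,c=cv2.connectedComponentsWithStats(m)
for i in range(1,n):
    if s[i,4]>300: print(s[i],c[i].round(1),ray('wrist',c[i],.012,o).round(4))
E
```

```text
(260, 225) [ 29  35 255]
(285, 245) [ 30  24 255]
(240, 120) [ 30  22 255]
(270, 135) [ 29  35 255]
(215, 110) [ 20  44 169]
(330, 130) [ 21  42 169]
(135, 130) [ 19  44 110]
bearing_mid 0.9 [122.4 136.8] (array([0.4632, 0.0933]), np.float64(54.1), np.float64(0.32))
cone_mid 0.8 [141.4 219.9] (array([0.5869, 0.0933]), np.float64(44.2), np.float64(1.22))
[  93    0  419   35 5487] [343.4  10.3] [0.3091 0.3505 0.012 ]
[112 355  37  12 361] [130.1 360.9] [0.8623 0.0473 0.012 ]
```

```bash
python3 - <<'E'
import re
s=open('h.py').read()
a=s.index('def wood');b=s.index('def mask')
s=s[:a]+'''def wood(im,obs,near,z=.012):
    m=cv2.morphologyEx((im[...,0]>215).astype(np.uint8),cv2.MORPH_CLOSE,np.ones((5,5))); q=proj('wrist',near,obs)[0]
    n,l,st,c=cv2.connectedComponentsWithStats(m); i=min(range(1,n),key=lambda k:np.hypot(*(c[k]-q)) if st[k,4]>500 else 1e9)
    ct=max(cv2.findContours((l==i).astype(np.uint8),cv2.RETR_EXTERNAL,cv2.CHAIN_APPROX_NONE)[0],key=len)
    P=np.float32([ray('wrist',p,z,obs)[:2]*1000 for p in ct.reshape(-1,2)])
    return 'circle',fit_outline('wrist',ct,z,obs),'rect',np.round(cv2.minAreaRect(P)[0],1),np.round(cv2.minAreaRect(P)[1],1)
'''+s[b:]
open('h.py','w').write(s)
E
python3 - <<'E'
from h import *
o=get_obs();im=cv2.imread('w.png')[...,::-1].copy()
print('round',wood(im,o,(.6054,.2784,.012)));print('square',wood(im,o,(.4501,.2456,.012)))
corr([.55,-.12,.23])
E
```

```text
round ('circle', (array([0.6053, 0.2842]), np.float64(79.0), np.float64(0.46)), 'rect', array([605.7, 284.1]), array([79.4, 78.9]))
square ('circle', (array([0.45  , 0.2521]), np.float64(84.0), np.float64(4.8)), 'rect', array([450., 252.]), array([76.6, 76.4]))
eef [0.4945 0.2585 0.2315] w 0.0697 F [ 0.4 -0.5  0.2] t 2.35 | shift [-3.680e+01 -3.808e+02 -1.000e-01] turn [0.25 0.04 2.82]
```

Request:
jog_arm([
  [[-4,-48,0,0,0,2.8,70],[-5,-48,0,0,0,0,70],[-5,-48,0,0,0,0,70],[-5,-48,0,0,0,0,70],[-5,-48,0,0,0,0,70]],
])

```text
clock: 2.85
eef_pos: [0.5192, 0.0266, 0.231]
tool_rot: [-0.014, 1.0, 0.004, 0.002]
ft_force: [1.1, 0.4, 0.5]
grip_width: 0.0699
```

Request:
jog_arm([
  [[-5,-48,10,0,0,0,60],[-5,-48,10,0,0,0,60],[-5,-45,10,0,0,0,60],[0,0,0,0,0,0,60]],
])

```text
clock: 3.25
eef_pos: [0.5384, -0.117, 0.2015]
tool_rot: [-0.016, 1.0, 0.003, 0.004]
ft_force: [-0.9, -0.6, 0.2]
grip_width: 0.0599
```

```bash
python3 - <<'E'
from h import *
camera('wrist');corr([.56,-.15,.2]);o=get_obs();im=camera('wrist');save('w2',im)
mask('wrist','sprocket_mid',(.591,-.15,.003),.003,o)
mask('wrist','lock_ring_mid',(.4476,-.18,.015),.019,o)
corr([.59,-.15,.06])
E
```

```text
eef [ 0.5384 -0.1146  0.2023] w 0.0602 F [0.1 0.9 0.3] t 3.3 | shift [-20.3 -36.1   2.2] turn [0.44 0.51 1.99]
sprocket_mid 0.69 [226.5 195.1] (array([ 0.592 , -0.1508]), np.float64(67.0), np.float64(0.29))
lock_ring_mid 0.58 [190.7  80.9] (array([ 0.4493, -0.1763]), np.float64(44.0), np.float64(0.69))
eef [ 0.539  -0.1119  0.2034] w 0.06 F [ 0.3 -0.5  0.7] t 3.45 | shift [-47.9 -41.1 143.7] turn [0.44 0.6  2.26]
```

View pics/w2.png

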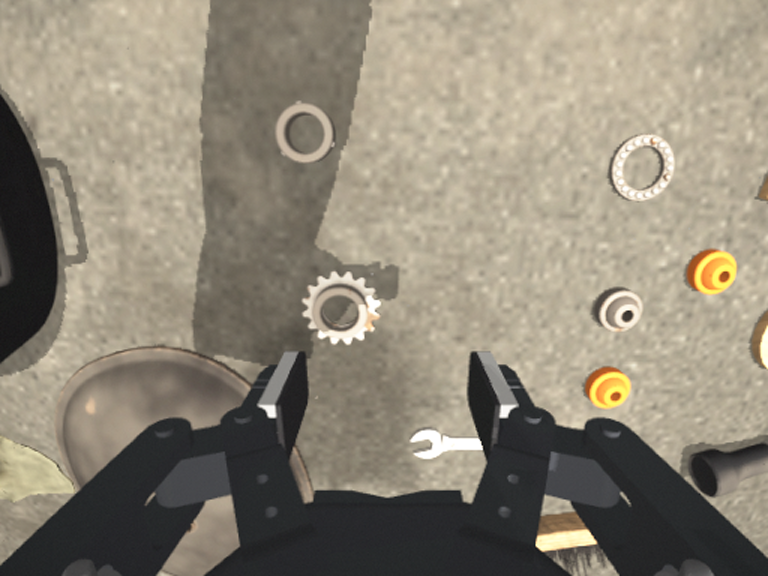

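Picture 4 (1.5x) shows the sprocket at (341,308), the lock ring at (305,132), and the grey cone at (620,310) with orange ones beside it at (712,271) and (609,388). This view doubles as the close-up that confirms the grey one. The lid stays clear of the fingers.

Request:
jog_arm([
  [[-15,-14,25,0.2,0.3,2,60],[-15,-14,30,0.2,0.3,0,60],[-13,-12,30,0,0,0,60],[-5,0,20,0,0,0,60],[0,0,5,0,0,0,60]],
])

```text
clock: 3.95
eef_pos: [0.5947, -0.1398, 0.0971]
tool_rot: [-0.011, 1.0, -0.0, 0.006]
ft_force: [-0.7, -0.6, 0.2]
grip_width: 0.0601
```

```bash
python3 - <<'E'
from h import *
camera('wrist');o=get_obs();im=camera('wrist');save('w3',im,1)
mask('wrist','sprocket_mid',(.591,-.15,.003),.003,o)
corr([.592,-.151,.03])
E
```

```text
sprocket_mid 0.85 [247.3 174.6] (array([ 0.5926, -0.1506]), np.float64(68.4), np.float64(0.29))
eef [ 0.5953 -0.1408  0.0999] w 0.0603 F [ 0.1 -0.1  0.2] t 4.1 | shift [  4.5 -10.   69.9] turn [-0.11  0.84  1.2 ]
```

View pics/w3.png

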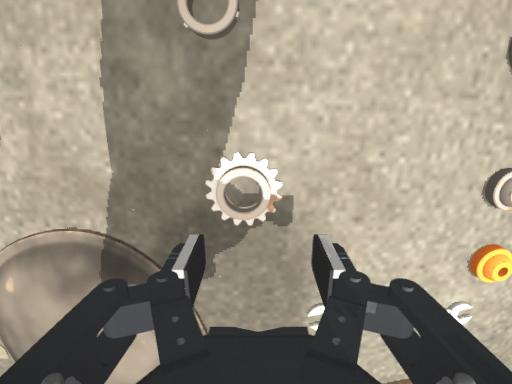

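```bash
python3 - <<'E'
from h import *
o=get_obs();print(proj('wrist',[(.5926,-.1506,.003),(.5926,-.1506,.015)],o).round(1),ray('wrist',(244,188.5),.003,o).round(4),ray('wrist',(244,190),.015,o).round(4))
corr([.5926,-.1506,.025])
E
```

```text
[[245.5 187.3]
 [244.9 191.6]] [ 0.5937 -0.152   0.003 ] [ 0.5912 -0.1514  0.015 ]
eef [ 0.5953 -0.1408  0.0999] w 0.0603 F [ 0.1 -0.1  0.2] t 4.1 | shift [ 4.  -9.6 74.9] turn [-0.11  0.84  1.2 ]
```

Request:
jog_arm([
  [[2,-5,20,0,0.8,1.2,60],[1,-4,25,0,0,0,60],[0,0,25,0,0,0,60],[0,0,8,0,0,0,60],[0,0,0,0,0,0,60]],
])

```text
clock: 4.6
eef_pos: [0.5968, -0.1499, 0.026]
tool_rot: [0.0, 1.0, -0.003, 0.006]
ft_force: [-0.1, -0.5, 0.5]
grip_width: 0.0599
```

```bash
python3 - <<'E'
from h import *
corr([.5926,-.151,.005])
E
```

```text
eef [ 0.5968 -0.1499  0.026 ] w 0.0599 F [-0.1 -0.5  0.5] t 4.6 | shift [ 4.5 -0.9 21. ] turn [-0.32  0.67 -0.03]
```

Request:
jog_arm([
  [[4,-1,7,-0.3,0.7,0,60],[2,0,8,0,0,0,60],[1,0,6,0,0,0,60],[0,0,0,0,0,0,60]],
])

```text
clock: 5.0
eef_pos: [0.5914, -0.1518, 0.0068]
tool_rot: [0.001, 1.0, -0.001, 0.002]
ft_force: [0.2, 0.6, 0.5]
grip_width: 0.06
```

```bash
python3 - <<'E'
from h import *
corr([.5926,-.151,.005])
E
```

```text
eef [ 0.5914 -0.1518  0.0068] w 0.06 F [0.2 0.6 0.5] t 5.0 | shift [-1.2  0.8  1.8] turn [-0.08  0.2  -0.06]
```

Now close and check.

Request:
jog_arm([
  [[-1,1,2,0,0.2,0,60],[0,0,0,0,0,0,40],[0,0,0,0,0,0,40],[0,0,0,0,0,0,40],[0,0,0,0,0,0,40]],
])

```text
clock: 5.5
eef_pos: [0.5936, -0.1509, 0.006]
tool_rot: [0.0, 1.0, -0.001, 0.001]
ft_force: [-0.2, -0.2, -0.8]
grip_width: 0.0434
```

```bash
python3 - <<'E'
from h import *
corr([.6055,.284,.1])
E
```

```text
eef [ 0.5936 -0.1509  0.006 ] w 0.0434 F [-0.2 -0.2 -0.8] t 5.5 | shift [-11.7 434.7 -94.9] turn [-0.12  0.12 -0.05]
```

Request:
jog_arm([
  [[0,0,0,0,0,0,35],[0,0,0,0,0,0,35],[0,0,0,0,0,0,35]],
])

```text
clock: 5.8
eef_pos: [0.5936, -0.1509, 0.0059]
tool_rot: [0.0, 1.0, -0.001, 0.001]
ft_force: [0.4, -0.1, -0.6]
grip_width: 0.0433
```

```bash
python3 - <<'E'
from h import *
corr();im=camera('wrist');save('w4',im[130:384,110:410],2)
E
```

```text
eef [ 0.5936 -0.1509  0.0059] w 0.0433 F [ 0.4 -0.1 -0.6] t 5.8 | shift [0. 0. 0.] turn [-0.12  0.11 -0.05]
```

View pics/w4.png

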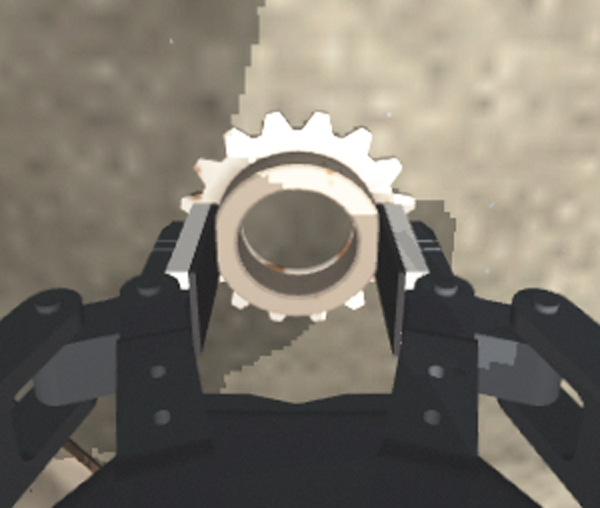

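Picture 6 shows the sprocket gripped on its collar, flat between the pads. Next, lift and carry it toward the round stand, and look at the stand from the side on the way.

Request:
jog_arm([
  [[0,0,-20,0,0,0,35],[0,0,-35,0,0,0,35],[0,10,-35,0,0,0,35],[0,25,-20,0,0,0,35],[-1,40,0,0,0,0,35]],
])

```text
clock: 6.35
eef_pos: [0.5928, -0.0783, 0.1169]
tool_rot: [0.005, 1.0, -0.001, -0.002]
ft_force: [0.7, 0.6, -1.4]
grip_width: 0.0435
```

Request:
jog_arm([
  [[-1,46,0,0,0,0,35],[-1,46,0,0,0,0,35],[-1,46,0,0,0,0,35],[-1,46,0,0,0,0,35],[-1,46,0,0,0,0,35]],
])

```text
clock: 6.85
eef_pos: [0.6013, 0.1574, 0.1186]
tool_rot: [0.008, 1.0, -0.001, 0.001]
ft_force: [0.9, -1.1, -1.4]
grip_width: 0.0438
```

```bash
python3 - <<'E'
from h import *
corr([.6,.19,.11])
E
```

```text
eef [0.6013 0.1574 0.1186] w 0.0438 F [ 0.9 -1.1 -1.4] t 6.85 | shift [ 1.9 32.6  8.6] turn [-0.11  0.09 -0.92]
```

Request:
jog_arm([
  [[1,18,3,0,0,-0.9,35],[0,10,3,0,0,0,35],[0,0,0,0,0,0,35]],
])

```text
clock: 7.15
eef_pos: [0.5995, 0.1938, 0.1116]
tool_rot: [-0.005, 1.0, -0.0, 0.001]
ft_force: [0.1, -0.9, -1.1]
grip_width: 0.0436
```

```bash
python3 - <<'E'
from h import *
camera('wrist');o=get_obs();im=camera('wrist');save('w5',im,1)
print(wood(im,o,(.605,.283,.012)),proj('wrist',(.605,.283,.012),o)); print('square',wood(im,o,(.45,.252,.012)))
corr([.605,.284,.06])
E
```

```text
('circle', (array([0.603 , 0.2687]), np.float64(92.9), np.float64(22.19)), 'rect', array([618.3, 244.6]), array([ 78.6, 154.6])) [[353.30509687 197.25623055]]
square ('circle', (array([0.4657, 0.2489]), np.float64(70.9), np.float64(7.18)), 'rect', array([461.4, 247.6]), array([75. , 55.1]))
eef [0.5998 0.1917 0.112 ] w 0.0438 F [ 0.4  0.9 -1.2] t 7.25 | shift [-5.8 92.3 51.9] turn [-0.05  0.1   0.41]
```

View pics/w5.png

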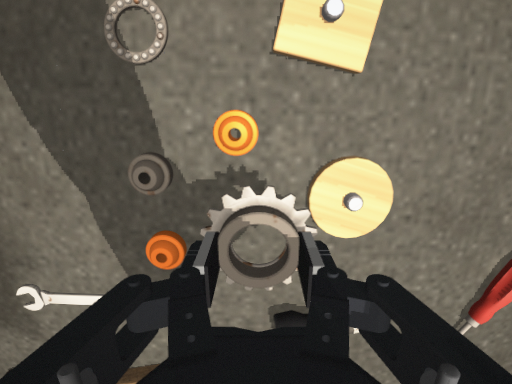

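Picture 7 shows the sprocket held level, the round stand at (351,198) and its pin top at (353,202). I'll separate the wood by colour.

```bash
python3 - <<'E'
s=open('h.py').read()
s=s.replace("m=cv2.morphologyEx((im[...,0]>215)","d=im.astype(int); m=cv2.morphologyEx(((d[...,0]-d[...,2]>30)&(d[...,1]-d[...,2]>25)&(d[...,1]>0.8*d[...,0])&(d[...,0]>130))")
open('h.py','w').write(s)
E
python3 - <<'E'
from h import *
o=get_obs();im=camera('wrist')
print(im[180,330],im[200,420],im[230,265])
print(wood(im,o,(.605,.283,.012))); print('pin',ray('wrist',(353.5,202),.022,o).round(4))
print('in hand',ray('wrist',(262,238.5),.1075,o).round(4),ray('wrist',(259.5,247),.121,o).round(4))
corr([.605,.284,.06])
E
```

```text
[251 231 159] [110 103  91] [119 112  98]
('circle', (array([0.6072, 0.2813]), np.float64(78.9), np.float64(0.32)), 'rect', array([607.3, 281.2]), array([79.2, 79.4]))
pin [0.6066 0.2791 0.022 ]
in hand [0.5988 0.1958 0.1075] [0.5969 0.1943 0.121 ]
eef [0.6    0.1912 0.1122] w 0.0438 F [ 0.2 -0.4 -0.5] t 7.3 | shift [-5.5 92.9 52.2] turn [-0.05  0.12  0.35]
```

```bash
python3 - <<'E'
from h import *
o=get_obs();im=camera('wrist');cv2.imwrite('w.png',im[...,::-1])
e=np.array(o['eef_pos']);print(e.round(4))
for r in masks_of('sprocket_mid','wrist'):
    px=r['pixels'];ys,xs=np.nonzero(px);print(r['conf'],len(xs),xs.min(),xs.max(),ys.min(),ys.max())
print(proj('wrist',[e+[0,0,0],e+[.0,.024,.009],e+[0,-.024,.009],e+[0,0,.009]],o).round(1))
g=cv2.cvtColor(im[170:310,190:330],cv2.COLOR_RGB2BGR);cv2.imwrite('pics/c1.png',cv2.resize(g,None,fx=5,fy=5,interpolation=cv2.INTER_CUBIC)[:600+100])
E
```

```text
[0.6    0.1912 0.1122]
0.64 6181 200 317 185 289
[[254.9 243.6]
 [298.7 251.8]
 [210.8 251.2]
 [254.7 251.6]]
```

```bash
python3 -c "
import cv2;i=cv2.imread('pics/c1.png');cv2.imwrite('pics/c1b.png',i[:600,:700])"
```

```text
(no output)
```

View pics/c1b.png

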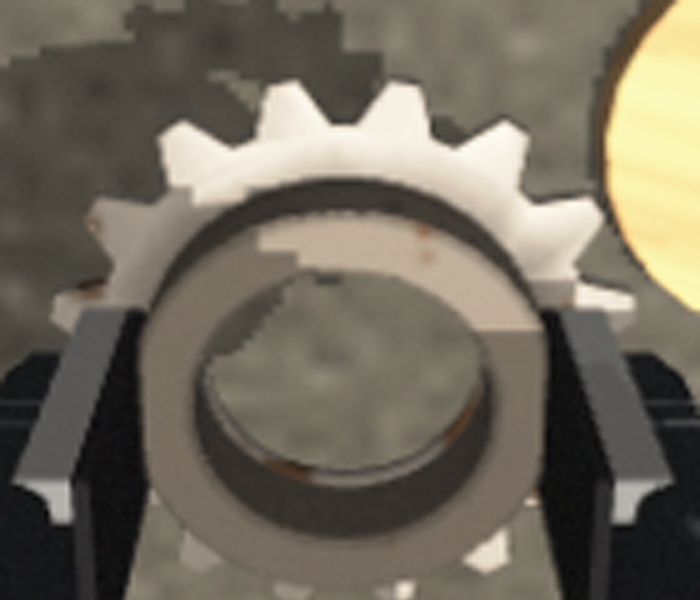

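Picture 8 shows the collar held between the pads, centred at about 258.5 px where 254.7 was predicted. So the wrist camera reads about 2 mm high in y, and I'll correct for that. In x the part sits about 1 mm nearer the base than the TCP.

Request:
jog_arm([
  [[-2,25,5,0,0,0.3,35],[-2,30,15,0,0,0,35],[-2,25,20,0,0,0,35],[0,8,10,0,0,0,35],[0,0,0,0,0,0,35]],
])

```text
clock: 7.9
eef_pos: [0.6109, 0.2728, 0.0638]
tool_rot: [0.007, 1.0, -0.0, 0.003]
ft_force: [0.4, -0.4, -1.2]
grip_width: 0.0437
```

```bash
sed -i "s/return m,T@np.array(m\['T_tool_cam'\])/C=np.array(m['T_tool_cam']);C[1,3]-=.002;return m,T@C/" h.py; python3 - <<'E'
from h import *
corr([.6075,.280,.03])
E
```

```text
eef [0.6109 0.2728 0.0638] w 0.0437 F [ 0.4 -0.4 -1.2] t 7.9 | shift [ 3.7  7.2 33.7] turn [-0.04  0.39 -0.82]
```

Request:
jog_arm([
  [[3,7,8,0,0.4,-0.8,35],[1,1,13,0,0,0,35],[0,0,12,0,0,0,35],[0,0,0,0,0,0,35]],
])

```text
clock: 8.3
eef_pos: [0.608, 0.2772, 0.03]
tool_rot: [0.002, 1.0, -0.001, 0.0]
ft_force: [0.3, -0.1, -1.7]
grip_width: 0.0431
```

```bash
python3 - <<'E'
from h import *
corr([.6075,.280,.019]);o=get_obs();im=camera('wrist');cv2.imwrite('w.png',im[...,::-1])
try: print(wood(im,o,(.607,.28,.012)))
except Exception as e: print(e)
save('w6',im[100:384,100:420],2)
E
```

```text
eef [0.608  0.2772 0.03  ] w 0.0431 F [ 0.3 -0.1 -1.7] t 8.3 | shift [ 0.5  2.8 11. ] turn [-0.08  0.04 -0.23]
('circle', (array([0.618 , 0.2768]), np.float64(29.6), np.float64(4.63)), 'rect', array([619. , 276.7]), array([35.6, 27.1]))
```

View pics/w6.png

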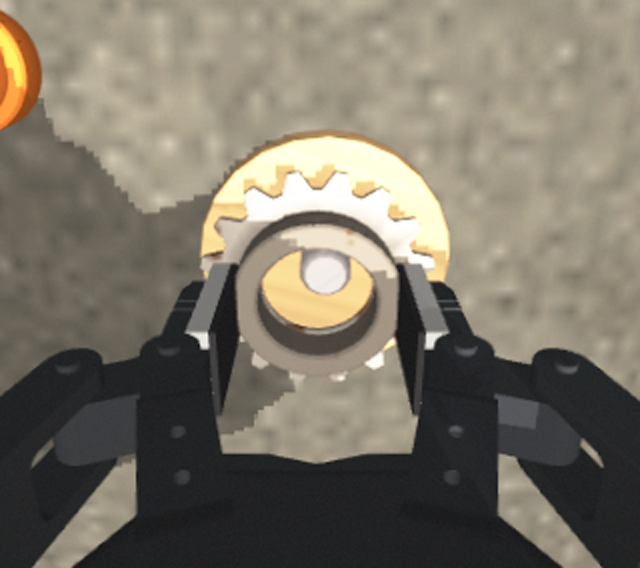

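```bash
python3 - <<'E'
from h import *
o=get_obs()
print('pin',ray('wrist',(263,236),.023,o).round(4))
P=np.array([(201,250),(449,250),(325,131),(240,165),(410,165),(215,210),(436,205)])/2+100
print('wood',fit_outline('wrist',P,.011,o,.04))
print('collar',ray('wrist',(258.8,249),.039,o).round(4))
E
```

```text
pin [0.6076 0.2801 0.023 ]
wood (array([0.608 , 0.2799]), np.float64(60.0), np.float64(0.98))
collar [0.6073 0.2775 0.039 ]
```

Picture 9 (crop x2) shows the pin inside the hole at (326,272) and the wood disc centred at column 325, with the collar at column 317. That puts the stand at (0.608, 0.280), so the part has to shift +2.6 mm in y.

Request:
jog_arm([
  [[0,3,2,0,0,-0.2,35],[0,0,4,0,0,0,35],[0,0,3,0,0,0,35],[0,0,0,0,0,0,35]],
])

```text
clock: 8.75
eef_pos: [0.6096, 0.2803, 0.0227]
tool_rot: [0.001, 1.0, 0.0, 0.002]
ft_force: [-0.2, -0.2, -1.0]
grip_width: 0.0435
```

```bash
python3 - <<'E'
from h import *
corr([.6083,.280,.018])
E
```

```text
eef [0.6096 0.2803 0.0227] w 0.0435 F [-0.2 -0.2 -1. ] t 8.75 | shift [ 1.4 -0.3  4.7] turn [ 0.    0.24 -0.07]
```

Request:
jog_arm([
  [[1,0,3,0,0.2,0,35],[1,0,2,0,0,0,35],[0,0,1.5,0,0,0,35],[0,0,0,0,0,0,35]],
])

```text
clock: 9.15
eef_pos: [0.6081, 0.2807, 0.0183]
tool_rot: [0.001, 1.0, 0.0, 0.001]
ft_force: [0.2, -0.7, -0.5]
grip_width: 0.0436
```

```bash
python3 - <<'E'
from h import *
corr([.6083,.280,.018])
E
```

```text
eef [0.6081 0.2807 0.0183] w 0.0436 F [ 0.2 -0.7 -0.5] t 9.15 | shift [-0.2 -0.7  0.3] turn [ 0.05  0.15 -0.06]
```

Request:
jog_arm([
  [[0,0,0.5,0,0,0,35],[0,0,0,0,0,0,60],[0,0,0,0,0,0,60],[0,0,0,0,0,0,60]],
])

```text
clock: 9.55
eef_pos: [0.6085, 0.281, 0.0179]
tool_rot: [0.0, 1.0, 0.001, 0.002]
ft_force: [0.8, -0.1, 0.0]
grip_width: 0.0598
```

Request:
jog_arm([
  [[0,0,-15,0,0,0,60],[0,0,-25,0,0,0,60],[0,0,-30,0,0,0,60],[0,0,-10,0,0,0,60],[0,0,0,0,0,0,60]],
])

```text
clock: 10.05
eef_pos: [0.6081, 0.2808, 0.1028]
tool_rot: [0.0, 1.0, 0.001, 0.002]
ft_force: [-0.8, -0.3, 0.3]
grip_width: 0.0599
```

```bash
python3 - <<'E'
from h import *
corr([.6083,.280,.018]);o=get_obs();im=camera('wrist');cv2.imwrite('w.png',im[...,::-1])
print(wood(im,o,(.607,.28,.012)))
mask('wrist','sprocket_mid',(.608,.28,.015),.015,o)
print(proj('wrist',(.608,.28,.012),o))
corr([.452,-.177,.1])
save('w7',im[80:280,150:390],3)
E
```

```text
eef [0.6081 0.2808 0.1028] w 0.0599 F [-0.8 -0.3  0.3] t 10.05 | shift [ 0.1 -0.9 84.8] turn [ 0.07  0.19 -0.06]
('circle', (array([0.6069, 0.2796]), np.float64(79.4), np.float64(0.42)), 'rect', array([606.9, 279.5]), array([79.4, 79.7]))
sprocket_mid 0.64 [253.1 180. ] (array([0.608 , 0.2812]), np.float64(69.0), np.float64(0.26))
[[257.33044449 193.64693453]]
eef [0.6073 0.2804 0.1008] w 0.06 F [-1.1 -1.  -0. ] t 10.15 | shift [ 154.8 -457.6    0.6] turn [ 0.01  0.05 -0.06]
```

View pics/w7.png

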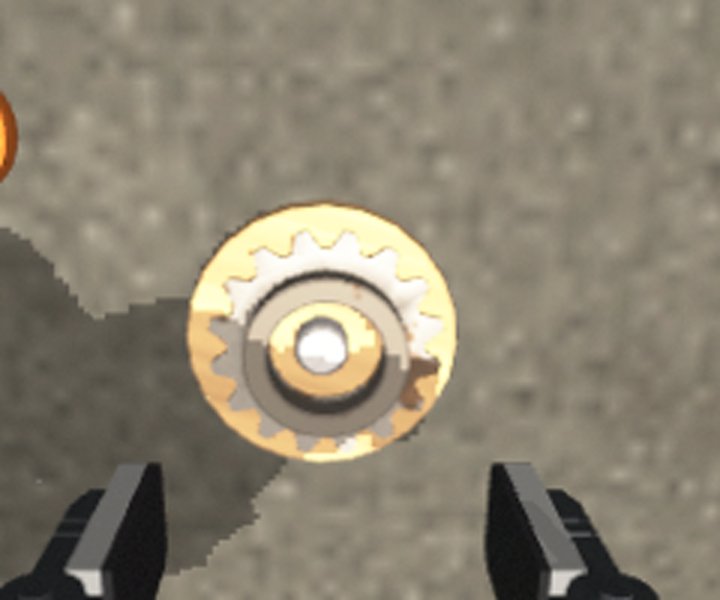

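Picture 10 shows the sprocket flat on the round stand. Wood, teeth and pin are concentric to about 1 mm. Next is the lock ring.

Request:
jog_arm([
  [[15,-46,0,0,0,0,60],[15,-46,0,0,0,0,60],[15,-46,0,0,0,0,60],[15,-46,0,0,0,0,60],[15,-46,0,0,0,0,60]],
])

```text
clock: 10.65
eef_pos: [0.5273, 0.0497, 0.0908]
tool_rot: [-0.006, 1.0, -0.001, -0.005]
ft_force: [0.8, -0.9, -0.4]
grip_width: 0.0597
```

Request:
jog_arm([
  [[15,-46,0,0,0,0,60],[15,-46,0,0,0,0,60],[15,-46,0,0,0,0,60],[15,-46,0,0,0,0,60],[5,-20,0,0,0,0,60]],
])

```text
clock: 11.15
eef_pos: [0.454, -0.1617, 0.0846]
tool_rot: [-0.004, 1.0, 0.0, -0.012]
ft_force: [0.3, 1.7, 0.0]
grip_width: 0.0597
```

```bash
python3 - <<'E'
from h import *
corr([.45,-.178,.1])
E
```

```text
eef [ 0.454  -0.1617  0.0846] w 0.0597 F [0.3 1.7 0. ] t 11.15 | shift [  4.5 -16.3 -15.3] turn [ 0.01 -1.35  0.51]
```

Request:
jog_arm([
  [[3,-16,-15,0,-1.4,0.5,60],[0,0,0,0,0,0,60]],
])

```text
clock: 11.35
eef_pos: [0.4477, -0.1807, 0.0967]
tool_rot: [0.003, 1.0, 0.001, -0.002]
ft_force: [0.4, 0.2, 0.3]
grip_width: 0.0601
```

```bash
cat >> h.py <<'E'
def ell(cam,near,z,obs,im,d):
    """circle fit (known diameter) on the strongest outline near the expected circle: radial edge search"""
    g=cv2.GaussianBlur(cv2.cvtColor(im,cv2.COLOR_RGB2GRAY),(3,3),0).astype(float); c=np.array(near,float)
    for it in range(4):
        P=[]
        for a in np.linspace(0,2*np.pi,120,endpoint=False):
            rr=np.arange(d/2-(.008 if it==0 else .004),d/2+(.008 if it==0 else .004),.0002)
            w=np.c_[c[0]+rr*np.cos(a),c[1]+rr*np.sin(a),np.full(len(rr),z)]; q=proj(cam,w,obs).astype(np.float32)
            v=cv2.remap(g,q[:,0],q[:,1],cv2.INTER_LINEAR).ravel(); k=np.argmax(abs(v[5:]-v[:-5])); P.append(w[k+2,:2])
        P=np.array(P)
        from scipy.optimize import least_squares
        s=least_squares(lambda a:np.hypot(*(P-a).T)-d/2,c,loss='soft_l1',f_scale=.0005); c=s.x
    return c.round(4),'resid mm',round(np.median(abs(np.hypot(*(P-c).T)-d/2))*1000,2)
E
python3 - <<'E'
from h import *
camera('wrist');o=get_obs();im=camera('wrist');cv2.imwrite('w.png',im[...,::-1])
mask('wrist','lock_ring_mid',(.45,-.178,.015),.019,o)
print(ell('wrist',(.45,-.178),.019,o,im,.044))
corr([.45,-.178,.03])
u,v=proj('wrist',(.45,-.178,.019),o)[0].astype(int);print(u,v);save('w8',im[v-50:v+50,u-60:u+60],4)
E
```

```text
lock_ring_mid 0.86 [258.  207.7] (array([ 0.4471, -0.1785]), np.float64(44.9), np.float64(0.96))
(array([ 0.4484, -0.1786]), 'resid mm', np.float64(1.07))
eef [ 0.4475 -0.1779  0.0953] w 0.0598 F [-0.   0.   0.6] t 11.5 | shift [-3.  -0.4 65.3] turn [ 0.23 -0.44 -0.13]
259 203
```

View pics/w8.png

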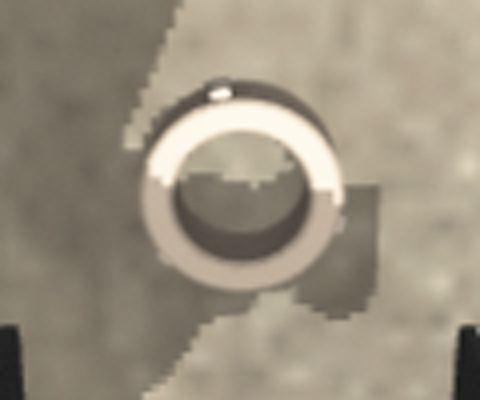

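Picture 11 (crop x4) shows the lock ring's top face centred at (243,195), which gives (0.449, -0.1775). Descending.

Request:
jog_arm([
  [[-1,0,20,0,-0.4,0,60],[0,0,25,0,0,0,60],[0,0,22,0,0,0,60],[0,0,7,0,0,0,60],[0,0,0,0,0,0,60]],
])

```text
clock: 12.0
eef_pos: [0.4493, -0.1711, 0.0163]
tool_rot: [-0.004, 1.0, 0.003, -0.002]
ft_force: [0.2, 0.8, 0.8]
grip_width: 0.0598
```

```bash
python3 - <<'E'
from h import *
corr([.4488,-.1776,.006])
E
```

```text
eef [ 0.4493 -0.1711  0.0163] w 0.0598 F [0.2 0.8 0.8] t 12.0 | shift [ 0.6 -6.5 10.3] turn [ 0.39 -0.23  0.47]
```

Request:
jog_arm([
  [[0,-7,0,0.4,-0.2,0.5,60],[0,0,5,0,0,0,60],[0,0,4,0,0,0,60],[0,0,2,0,0,0,60]],
])

```text
clock: 12.4
eef_pos: [0.4519, -0.1784, 0.0068]
tool_rot: [-0.001, 1.0, -0.001, 0.002]
ft_force: [-0.6, 0.5, -0.5]
grip_width: 0.0602
```

```bash
python3 - <<'E'
from h import *
corr([.4488,-.1776,.006])
E
```

```text
eef [ 0.4519 -0.1784  0.0068] w 0.0602 F [-0.6  0.5 -0.5] t 12.4 | shift [3.1 0.8 0.8] turn [-0.13  0.21  0.06]
```

Request:
jog_arm([
  [[3,1,0.5,0,0.2,0,60],[0,0,0,0,0,0,60]],
])

```text
clock: 12.6
eef_pos: [0.4488, -0.1776, 0.0065]
tool_rot: [-0.0, 1.0, -0.001, 0.0]
ft_force: [0.3, -0.1, -0.3]
grip_width: 0.0601
```

```bash
python3 - <<'E'
from h import *
corr([.4488,-.1776,.006])
E
```

```text
eef [ 0.4488 -0.1776  0.0065] w 0.0601 F [ 0.3 -0.1 -0.3] t 12.6 | shift [-0.   0.   0.5] turn [-0.14  0.03  0.03]
```

Request:
jog_arm([
  [[0,0,0,0,0,0,36],[0,0,0,0,0,0,36],[0,0,0,0,0,0,36],[0,0,0,0,0,0,36],[0,0,0,0,0,0,36]],
])

```text
clock: 13.1
eef_pos: [0.449, -0.1778, 0.0074]
tool_rot: [-0.0, 1.0, -0.001, 0.001]
ft_force: [0.5, 0.4, -1.4]
grip_width: 0.04
```

Request:
jog_arm([
  [[0,0,-20,0,0,0,36],[0,0,-30,0,0,0,36],[0,0,-35,0,0,0,36],[0,10,-15,0,0,0,36],[-8,30,0,0,0,0,36]],
])

```text
clock: 13.6
eef_pos: [0.455, -0.1386, 0.1089]
tool_rot: [0.003, 1.0, -0.001, -0.002]
ft_force: [0.4, -0.4, -2.0]
grip_width: 0.0403
```

```bash
python3 - <<'E'
from h import *
corr([.6,.20,.11])
E
```

```text
eef [ 0.455  -0.1386  0.1089] w 0.0403 F [ 0.4 -0.4 -2. ] t 13.6 | shift [-143.2  339.3   -2.2] turn [-0.09 -0.2  -0.3 ]
```

Request:
jog_arm([
  [[-18,45,0,0,0,0,36],[-18,45,0,0,0,0,36],[-18,45,0,0,0,0,36],[-18,45,0,0,0,0,36],[-18,45,0,0,0,0,36]],
])

```text
clock: 14.1
eef_pos: [0.5492, 0.09, 0.1096]
tool_rot: [0.007, 1.0, -0.002, -0.0]
ft_force: [0.5, 0.2, -0.4]
grip_width: 0.04
```

Request:
jog_arm([
  [[-18,45,0,0,0,0,36],[-18,45,0,0,0,0,36],[-10,30,0,0,0,0,36],[-4,20,0,0,0,0,36],[0,0,0,0,0,0,36]],
])

```text
clock: 14.6
eef_pos: [0.6029, 0.2422, 0.1061]
tool_rot: [0.003, 1.0, -0.001, -0.0]
ft_force: [-0.1, -0.8, -1.0]
grip_width: 0.0398
```

```bash
python3 - <<'E'
from h import *
corr([.608,.281,.08])
E
```

```text
eef [0.6029 0.2422 0.1061] w 0.0398 F [-0.1 -0.8 -1. ] t 14.6 | shift [-4.9 38.9 26. ] turn [-0.14 -0.   -0.31]
```

Request:
jog_arm([
  [[-3,22,10,-0.1,0,-0.3,36],[-2,16,20,0,0,0,36],[0,2,20,0,0,0,36],[0,0,0,0,0,0,36]],
])

```text
clock: 15.0
eef_pos: [0.6074, 0.2816, 0.0534]
tool_rot: [0.0, 1.0, -0.002, -0.001]
ft_force: [-0.3, 0.0, -1.7]
grip_width: 0.0401
```

```bash
python3 - <<'E'
from h import *
corr([.608,.281,.05])
E
```

```text
eef [0.6074 0.2816 0.0534] w 0.0401 F [-0.3  0.  -1.7] t 15.0 | shift [-0.6 -0.6  3.4] turn [-0.18 -0.1  -0.02]
```

```bash
python3 - <<'E'
from h import *
o=get_obs();im=camera('wrist');e=o['eef_pos'];print(np.round(e,4))
print('ring top',ell('wrist',e[:2],e[2]-.0068+.019,o,im,.044))
print('ring hole-free wood edge',ell('wrist',(.6075,.28),.012,o,im,.080))
corr([.608,.281,.034])
E
```

```text
[0.6074 0.2816 0.0534]
ring top (array([0.6013, 0.2818]), 'resid mm', np.float64(1.88))
ring hole-free wood edge (array([0.6076, 0.2796]), 'resid mm', np.float64(0.61))
eef [0.6082 0.2817 0.0551] w 0.0399 F [-0.   0.2 -0.9] t 15.05 | shift [ 0.2 -0.7 21.1] turn [-0.12  0.02 -0.04]
```

```bash
python3 - <<'E'
from h import *
o=get_obs();im=camera('wrist');e=np.array(o['eef_pos'])
im=cv2.resize(im,None,fx=4,fy=4,interpolation=cv2.INTER_CUBIC)
a=np.linspace(0,2*np.pi,200)
for c,z,d,col in [(e,e[2]+.0122,.044,(255,0,0)),([.6078,.281],.027,.048,(0,255,0)),([.6078,.2805],.012,.08,(0,0,255))]:
    q=proj('wrist',np.c_[c[0]+d/2*np.cos(a),c[1]+d/2*np.sin(a),np.full(200,z)],o)*4+1.5
    cv2.polylines(im,[q.round().astype(int)],True,col,1)
save('w9',im[600:1200,640:1440],1)
E
```

```text
(no output)
```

View pics/w9.png

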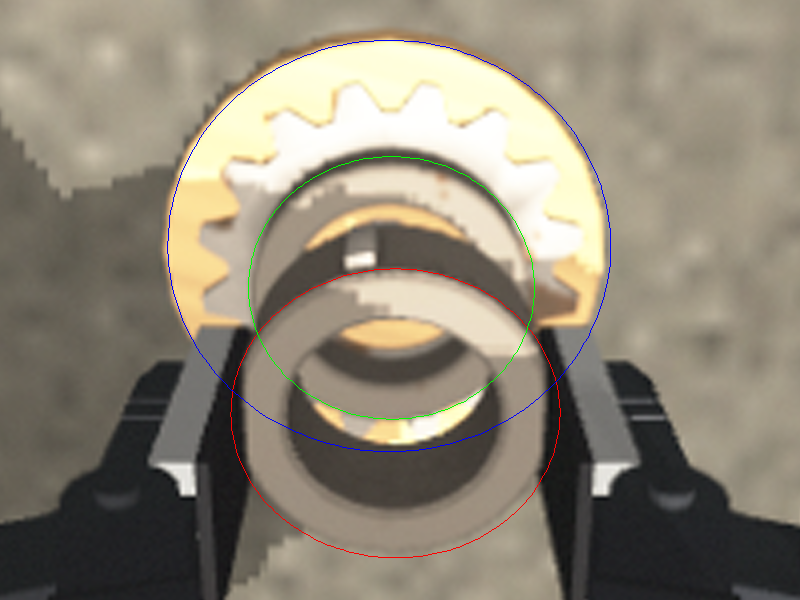

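Picture 12 shows the ring in hand coinciding with the TCP circle (red) and the collar with the green circle at (0.6078, 0.281), both within 1 mm. Lowering.

Request:
jog_arm([
  [[0,-1,6,0,0,0,36],[0,0,6,0,0,0,36],[0,0,5,0,0,0,36],[0,0,0,0,0,0,36]],
])

```text
clock: 15.5
eef_pos: [0.6118, 0.2792, 0.0426]
tool_rot: [0.002, 1.0, 0.0, 0.004]
ft_force: [-0.8, -0.1, -0.2]
grip_width: 0.0401
```

```bash
python3 - <<'E'
from h import *
corr([.608,.281,.0338])
E
```

```text
eef [0.6118 0.2792 0.0426] w 0.0401 F [-0.8 -0.1 -0.2] t 15.5 | shift [3.9 1.8 8.8] turn [ 0.06  0.47 -0.25]
```

Request:
jog_arm([
  [[4,2,1,0,0.5,-0.2,36],[1,0,3,0,0,0,36],[1,0,2,0,0,0,36],[0,0,1,0,0,0,36]],
])

```text
clock: 15.9
eef_pos: [0.6058, 0.2815, 0.036]
tool_rot: [0.0, 1.0, 0.001, 0.0]
ft_force: [-0.5, -0.6, -1.4]
grip_width: 0.0399
```

```bash
python3 - <<'E'
from h import *
corr([.608,.281,.0338])
E
```

```text
eef [0.6058 0.2815 0.036 ] w 0.0399 F [-0.5 -0.6 -1.4] t 15.9 | shift [-2.2 -0.5  2.2] turn [ 0.1   0.   -0.04]
```

Request:
jog_arm([
  [[-2,-0.5,0.5,0,0,0,36],[0,0,1,0,0,0,36],[0,0,0.5,0,0,0,36]],
])

```text
clock: 16.2
eef_pos: [0.608, 0.2811, 0.0343]
tool_rot: [0.0, 1.0, 0.001, 0.0]
ft_force: [-2.0, -0.5, 4.0]
grip_width: 0.0397
```

```bash
python3 - <<'E'
from h import *
corr([.608,.281,.0338])
E
```

```text
eef [0.608  0.2811 0.0343] w 0.0397 F [-2.  -0.5  4. ] t 16.2 | shift [ 0.  -0.1  0.5] turn [ 0.1   0.02 -0.03]
```

Contact (+4 N) at exactly the expected height. Release, lift, and go to the cone.

Request:
jog_arm([
  [[0,0,0,0,0,0,60],[0,0,0,0,0,0,60],[0,0,0,0,0,0,60]],
])

```text
clock: 16.5
eef_pos: [0.6085, 0.2813, 0.0347]
tool_rot: [0.0, 1.0, 0.001, 0.001]
ft_force: [-0.4, 0.9, -0.2]
grip_width: 0.0599
```

Request:
jog_arm([
  [[0,0,-15,0,0,0,60],[0,0,-25,0,0,0,60],[0,0,-30,0,0,0,60],[0,0,-10,0,0,0,60],[0,0,0,0,0,0,60]],
])

```text
clock: 17.0
eef_pos: [0.6074, 0.2807, 0.1148]
tool_rot: [0.0, 1.0, 0.0, -0.001]
ft_force: [0.1, 0.2, -0.6]
grip_width: 0.0599
```

```bash
python3 - <<'E'
from h import *
o=get_obs();im=camera('wrist')
print('ring',ell('wrist',(.608,.281),.046,o,im,.044)); print('wood',ell('wrist',(.608,.281),.012,o,im,.08))
corr([.587,.092,.1])
E
```

```text
ring (array([0.6004, 0.2797]), 'resid mm', np.float64(0.7))
wood (array([0.607 , 0.2796]), 'resid mm', np.float64(0.71))
eef [0.6073 0.2806 0.1142] w 0.0601 F [0.2 0.7 0.4] t 17.05 | shift [  20.1 -188.6   14.1] turn [ 0.03 -0.15 -0.03]
```

```bash
python3 - <<'E'
from h import *
o=get_obs();im=camera('wrist');e=np.array(o['eef_pos'])
im=cv2.resize(im,None,fx=4,fy=4,interpolation=cv2.INTER_CUBIC)
a=np.linspace(0,2*np.pi,200)
for c,z,d,col in [([.608,.281],.046,.044,(255,0,0)),([.6078,.281],.015,.069,(0,255,0)),([.6078,.2805],.012,.08,(0,0,255))]:
    q=proj('wrist',np.c_[c[0]+d/2*np.cos(a),c[1]+d/2*np.sin(a),np.full(200,z)],o)*4+1.5
    cv2.polylines(im,[q.round().astype(int)],True,col,1)
u,v=(proj('wrist',(.608,.281,.02),o)[0]*4).astype(int)
save('w10',im[v-240:v+260,u-300:u+300],1)
E
```

```text
(no output)
```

View pics/w10.png

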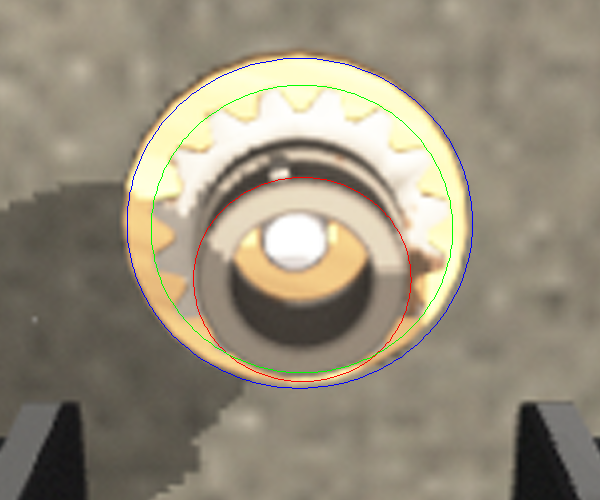

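Picture 13 shows the ring top on the red prediction to about 0.5 mm and the sprocket and wood still concentric. Next, move to the grey cone.

Request:
jog_arm([
  [[5,-45,0,0,0,0,60],[5,-45,0,0,0,0,60],[5,-45,0,0,0,0,60],[4,-40,5,0,0,0,60],[2,-20,5,0,0,0,60]],
])

```text
clock: 17.6
eef_pos: [0.5807, 0.0828, 0.0933]
tool_rot: [-0.004, 1.0, -0.001, -0.008]
ft_force: [-0.2, 1.0, -0.0]
grip_width: 0.0598
```

```bash
python3 - <<'E'
from h import *
corr([.587,.092,.1])
E
```

```text
eef [0.5807 0.0828 0.0933] w 0.0598 F [-0.2  1.  -0. ] t 17.6 | shift [-6.3  9.2 -6.8] turn [-0.14 -0.88  0.48]
```

Request:
jog_arm([
  [[-6,9,-6,0,-0.9,0.5,60],[0,0,0,0,0,0,60]],
])

```text
clock: 17.8
eef_pos: [0.5839, 0.0879, 0.0953]
tool_rot: [0.003, 1.0, -0.002, -0.003]
ft_force: [0.2, 0.1, 0.7]
grip_width: 0.0602
```

```bash
python3 - <<'E'
from h import *
camera('wrist');o=get_obs();im=camera('wrist')
mask('wrist','cone_mid',(.587,.092,.011),.003,o)
c,*rest=ell('wrist',(.587,.092),.003,o,im,.039);print(c,rest)
corr([.587,.092,.005])
im=cv2.resize(im,None,fx=4,fy=4,interpolation=cv2.INTER_CUBIC)
a=np.linspace(0,2*np.pi,200)
for d,z,col in [(.039,.003,(255,0,0))]:
    q=proj('wrist',np.c_[.587+d/2*np.cos(a),.0915+d/2*np.sin(a),np.full(200,z)],o)*4+1.5
    cv2.polylines(im,[q.round().astype(int)],True,col,1)
u,v=(proj('wrist',(.587,.0915,.005),o)[0]*4).astype(int)
save('w11',im[v-220:v+220,u-300:u+300],1)
E
```

```text
cone_mid 0.68 [265.5 197.5] (array([0.5866, 0.0934]), np.float64(41.8), np.float64(0.59))
[0.5876 0.0929] ['resid mm', np.float64(0.44)]
eef [0.5832 0.0883 0.0949] w 0.0601 F [-0.1 -0.6 -0. ] t 17.95 | shift [-4.5  4.1 89.9] turn [-0.27 -0.48 -0.3 ]
```

View pics/w11.png

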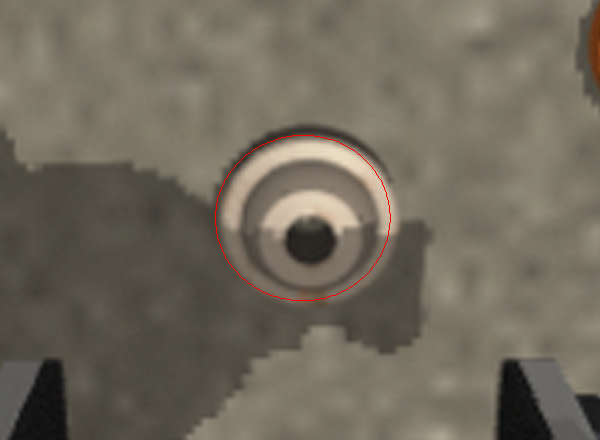

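```bash
python3 - <<'E'
from h import *
o=get_obs();u,v=(proj('wrist',(.587,.0915,.005),o)[0]*4).astype(int)
for z in (.007,.01,.012): print(z,ray('wrist',((u-300+307.5-1.5)/4,(v-220+218.5-1.5)/4),z,o).round(4))
im=camera('wrist')
for z in (.008,.01,.012): print(z,ell('wrist',(.587,.093),z,o,im,.039))
corr([.5855,.0925,.03])
E
```

```text
0.007 [0.5855 0.0926 0.007 ]
0.01 [0.5844 0.0926 0.01  ]
0.012 [0.5838 0.0925 0.012 ]
0.008 (array([0.5861, 0.0928]), 'resid mm', np.float64(0.62))
0.01 (array([0.5855, 0.0929]), 'resid mm', np.float64(0.76))
0.012 (array([0.5849, 0.0928]), 'resid mm', np.float64(0.8))
eef [0.5835 0.0885 0.0952] w 0.0596 F [-0.2  1.3 -0.1] t 18.0 | shift [-2.5  4.3 65.2] turn [-0.27 -0.44 -0.28]
```

Picture 14 (crop x4) shows a grey stepped cone at (307,218), which is the right part. The orange one is only at the top right edge. Cone position is about (0.585, 0.0926).

Request:
jog_arm([
  [[-2,5,15,-0.2,-0.4,-0.3,60],[-1,0,25,0,0,0,60],[0,-1,22,0,0,0,60],[0,-1,0,0,0,0,60]],
])

```text
clock: 18.4
eef_pos: [0.5884, 0.0961, 0.0328]
tool_rot: [-0.004, 1.0, 0.0, 0.002]
ft_force: [-0.2, 0.5, -0.0]
grip_width: 0.06
```

```bash
python3 - <<'E'
from h import *
corr([.5852,.0926,.004])
E
```

```text
eef [0.5884 0.0961 0.0328] w 0.06 F [-0.2  0.5 -0. ] t 18.4 | shift [ 3.4 -3.5 28.8] turn [0.01 0.23 0.42]
```

Request:
jog_arm([
  [[4,-4,4,0,0.2,0.4,60],[1,0,9,0,0,0,60],[1,0,9,0,0,0,60],[1,0,6,0,0,0,60]],
])

```text
clock: 18.8
eef_pos: [0.5836, 0.0934, 0.0064]
tool_rot: [-0.001, 1.0, 0.0, 0.003]
ft_force: [0.6, 0.7, -0.8]
grip_width: 0.06
```

```bash
python3 - <<'E'
from h import *
corr([.5852,.0926,.004])
E
```

```text
eef [0.5836 0.0934 0.0064] w 0.06 F [ 0.6  0.7 -0.8] t 18.8 | shift [-1.5 -0.9  2.4] turn [0.06 0.34 0.11]
```

Request:
jog_arm([
  [[-1,-1,2,0,0.3,0,60],[0,0,0,0,0,0,60]],
])

```text
clock: 19.0
eef_pos: [0.5842, 0.0923, 0.0036]
tool_rot: [-0.001, 1.0, 0.0, -0.0]
ft_force: [-0.3, 0.7, -0.2]
grip_width: 0.06
```

```bash
python3 - <<'E'
from h import *
corr([.5852,.0926,.004])
E
```

```text
eef [0.5842 0.0923 0.0036] w 0.06 F [-0.3  0.7 -0.2] t 19.0 | shift [-1.   0.3 -0.4] turn [ 0.05 -0.04  0.12]
```

Request:
jog_arm([
  [[-1,0,0,0,0,0,60],[0,0,0,0,0,0,30],[0,0,0,0,0,0,30],[0,0,0,0,0,0,30],[0,0,0,0,0,0,30]],
])

```text
clock: 19.5
eef_pos: [0.5867, 0.0922, 0.0054]
tool_rot: [-0.001, 1.0, 0.001, 0.001]
ft_force: [-0.2, -0.2, 0.1]
grip_width: 0.0349
```

Request:
jog_arm([
  [[0,0,0,0,0,0,30],[0,0,0,0,0,0,30]],
])

```text
clock: 19.7
eef_pos: [0.5865, 0.0922, 0.0052]
tool_rot: [-0.001, 1.0, 0.001, 0.001]
ft_force: [-0.1, -0.2, -0.7]
grip_width: 0.0348
```

Request:
jog_arm([
  [[0,0,-20,0,0,0,30],[0,0,-30,0,0,0,30],[0,0,-35,0,0,0,30],[0,10,-15,0,0,0,30],[-2,30,0,0,0,0,30]],
])

```text
clock: 20.2
eef_pos: [0.5862, 0.1294, 0.1064]
tool_rot: [0.002, 1.0, -0.0, -0.002]
ft_force: [0.3, 1.0, -0.1]
grip_width: 0.035
```

```bash
python3 - <<'E'
from h import *
corr([.608,.281,.1])
E
```

```text
eef [0.5862 0.1294 0.1064] w 0.035 F [ 0.3  1.  -0.1] t 20.2 | shift [-21.2 151.7   6.2] turn [-0.05 -0.26 -0.22]
```

Request:
jog_arm([
  [[-4,40,-2,0,0,0,30],[-4,40,0,0,0,0,30],[-4,40,0,0,0,0,30],[-2,25,0,0,0,0,30],[0,5,0,0,0,0,30]],
])

```text
clock: 20.7
eef_pos: [0.602, 0.2867, 0.1098]
tool_rot: [0.002, 1.0, 0.001, -0.001]
ft_force: [-0.3, 0.4, -0.8]
grip_width: 0.0345
```

```bash
python3 - <<'E'
from h import *
corr([.608,.281,.08])
E
```

```text
eef [0.602  0.2867 0.1098] w 0.0345 F [-0.3  0.4 -0.8] t 20.7 | shift [-6.1 -5.7 29.8] turn [ 0.07 -0.07 -0.23]
```

Request:
jog_arm([
  [[-5,-5,10,0,0,-0.2,30],[-2,-1,14,0,0,0,30],[0,0,9,0,0,0,30],[0,0,0,0,0,0,30]],
])

```text
clock: 21.1
eef_pos: [0.6084, 0.277, 0.0721]
tool_rot: [0.001, 1.0, -0.001, -0.002]
ft_force: [-0.8, -0.2, 0.2]
grip_width: 0.0346
```

```bash
python3 - <<'E'
from h import *
corr([.608,.281,.0515])
o=get_obs();im=camera('wrist');e=np.array(o['eef_pos'])
im=cv2.resize(im,None,fx=4,fy=4,interpolation=cv2.INTER_CUBIC)
a=np.linspace(0,2*np.pi,200)
for c,z,d,col in [(e,e[2]-.0053+.009,.039,(255,0,0)),(e,e[2]-.0053+.022,.016,(255,0,255)),([.6078,.281],.046,.044,(0,255,0)),([.6078,.2805],.012,.08,(0,0,255))]:
    q=proj('wrist',np.c_[c[0]+d/2*np.cos(a),c[1]+d/2*np.sin(a),np.full(200,z)],o)*4+1.5
    cv2.polylines(im,[q.round().astype(int)],True,col,1)
save('w12',im[600:1200,640:1440],1)
E
```

```text
eef [0.6084 0.277  0.0721] w 0.0346 F [-0.8 -0.2  0.2] t 21.1 | shift [ 0.3  4.1 20.6] turn [-0.11 -0.26 -0.12]
```

View pics/w12.png

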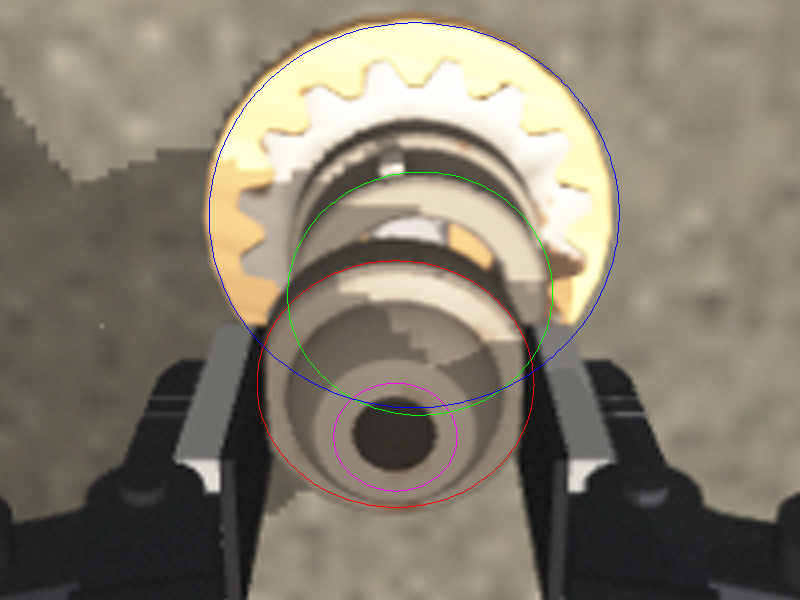

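Picture 15 shows the cone hole at (395,435) within about 0.5 mm of the TCP prediction, and the ring on its green circle. Target is TCP (0.608, 0.281), with contact expected at z ≈ 0.0513.

Request:
jog_arm([
  [[0,4,4,0,-0.2,0,30],[0,1,5,0,0,0,30],[1,0,4,0,0,0,30],[1,0,0,0,0,0,30]],
])

```text
clock: 21.55
eef_pos: [0.6073, 0.2807, 0.0595]
tool_rot: [0.002, 1.0, -0.001, 0.0]
ft_force: [-0.8, -0.0, -0.5]
grip_width: 0.0349
```

```bash
python3 - <<'E'
from h import *
corr([.608,.281,.0515])
E
```

```text
eef [0.6073 0.2807 0.0595] w 0.0349 F [-0.8 -0.  -0.5] t 21.55 | shift [-0.6  0.3  8. ] turn [-0.08  0.05 -0.28]
```

Request:
jog_arm([
  [[0,0,3,0,0,-0.2,30],[0,0,2.5,0,0,0,30],[0,0,1,0,0,0,30],[0,0,0,0,0,0,30]],
])

```text
clock: 21.95
eef_pos: [0.6074, 0.2812, 0.0531]
tool_rot: [0.0, 1.0, -0.0, 0.001]
ft_force: [-0.2, -0.4, -0.6]
grip_width: 0.0351
```

```bash
python3 - <<'E'
from h import *
corr([.608,.281,.0515])
E
```

```text
eef [0.6074 0.2812 0.0531] w 0.0351 F [-0.2 -0.4 -0.6] t 21.95 | shift [-0.6 -0.2  1.6] turn [-0.05  0.11 -0.02]
```

Request:
jog_arm([
  [[-0.5,0,1,0,0,0,30],[0,0,0.6,0,0,0,30],[0,0,0.3,0,0,0,30]],
])

```text
clock: 22.25
eef_pos: [0.6082, 0.2813, 0.0514]
tool_rot: [0.0, 1.0, -0.0, 0.001]
ft_force: [-0.6, 0.0, 0.1]
grip_width: 0.0352
```

```bash
python3 - <<'E'
from h import *
corr([.608,.281,.0515])
E
```

```text
eef [0.6082 0.2813 0.0514] w 0.0352 F [-0.6  0.   0.1] t 22.25 | shift [ 0.2 -0.3 -0.1] turn [-0.03  0.15 -0.02]
```

Request:
jog_arm([
  [[0,0,0.6,0,0,0,30],[0,0,0.3,0,0,0,30]],
])

```text
clock: 22.45
eef_pos: [0.6084, 0.2814, 0.0508]
tool_rot: [0.0, 1.0, -0.0, 0.001]
ft_force: [-1.4, -0.1, 2.1]
grip_width: 0.0351
```

Contact. Release, lift clear of the stack and head to the bearing at about (0.463, 0.091).

Request:
jog_arm([
  [[0,0,0,0,0,0,60],[0,0,0,0,0,0,60],[0,0,0,0,0,0,60]],
])

```text
clock: 22.75
eef_pos: [0.6086, 0.2815, 0.0511]
tool_rot: [0.0, 1.0, -0.0, 0.002]
ft_force: [-0.1, 0.1, 0.3]
grip_width: 0.0602
```

Request:
jog_arm([
  [[0,0,-15,0,0,0,60],[0,0,-25,0,0,0,60],[0,0,-30,0,0,0,60],[0,0,-30,0,0,0,65],[5,-10,0,0,0,0,65]],
])

```text
clock: 23.25
eef_pos: [0.6024, 0.2718, 0.1523]
tool_rot: [-0.0, 1.0, -0.001, -0.0]
ft_force: [1.4, -0.3, 0.6]
grip_width: 0.065
```

Request:
jog_arm([
  [[32,-40,0,0,0,0,65],[32,-40,0,0,0,0,65],[32,-40,10,0,0,0,65],[32,-40,10,0,0,0,65],[12,-20,10,0,0,0,65]],
])

```text
clock: 23.75
eef_pos: [0.4645, 0.093, 0.1225]
tool_rot: [-0.003, 1.0, 0.0, 0.004]
ft_force: [0.4, -0.4, -0.4]
grip_width: 0.065
```

```bash
python3 - <<'E'
from h import *
corr([.463,.091,.1])
E
```

```text
eef [0.4645 0.093  0.1225] w 0.065 F [ 0.4 -0.4 -0.4] t 23.75 | shift [ 1.7 -2.  22.5] turn [0.03 0.47 0.32]
```

Request:
jog_arm([
  [[2,-2,15,0,0.5,0.3,65],[0,0,8,0,0,0,65],[0,0,0,0,0,0,65]],
])

```text
clock: 24.05
eef_pos: [0.4609, 0.0892, 0.0981]
tool_rot: [0.002, 1.0, 0.0, -0.001]
ft_force: [0.9, 0.1, 0.4]
grip_width: 0.0651
```

```bash
python3 - <<'E'
from h import *
camera('wrist');o=get_obs();im=camera('wrist')
mask('wrist','bearing_mid',(.463,.091,.006),.006,o)
for z in(.004,.006):print(ell('wrist',(.463,.091),z,o,im,.053))
corr([.463,.091,.02])
E
```

```text
bearing_mid 0.89 [253.6 213. ] (array([0.4624, 0.0906]), np.float64(52.1), np.float64(0.32))
(array([0.4638, 0.0905]), 'resid mm', np.float64(0.43))
(array([0.4632, 0.0905]), 'resid mm', np.float64(0.61))
eef [0.462  0.0897 0.0993] w 0.065 F [-0.4  0.5  0.3] t 24.2 | shift [-1.   1.2 79.3] turn [ 0.06  0.03 -0.17]
```

Request:
jog_arm([
  [[-1,1,20,0,0,0,63],[0,0,25,0,0,0,63],[0,0,22,0,0,0,63],[1,0,8,0,0,0,63]],
])

```text
clock: 24.6
eef_pos: [0.4701, 0.0954, 0.0259]
tool_rot: [-0.001, 1.0, 0.002, 0.006]
ft_force: [0.5, 0.0, 0.7]
grip_width: 0.0632
```

```bash
python3 - <<'E'
from h import *
corr([.463,.0905,.001])
E
```

```text
eef [0.4701 0.0954 0.0259] w 0.0632 F [0.5 0.  0.7] t 24.6 | shift [ 7.4 -4.9 24.8] turn [0.23 0.73 0.13]
```

Request:
jog_arm([
  [[7,-5,3,0.2,0.7,0,63],[1,0,6,0,0,0,63],[0,0,5,0,0,0,63],[0,0,0,0,0,0,63]],
])

```text
clock: 25.0
eef_pos: [0.4631, 0.0913, 0.0119]
tool_rot: [-0.002, 1.0, 0.0, 0.001]
ft_force: [-0.0, -0.4, -0.5]
grip_width: 0.0631
```

```bash
python3 - <<'E'
from h import *
corr([.463,.0905,.001])
E
```

```text
eef [0.4631 0.0913 0.0119] w 0.0631 F [-0.  -0.4 -0.5] t 25.0 | shift [ 0.1 -0.8 10.9] turn [0.03 0.07 0.24]
```

Request:
jog_arm([
  [[0,-1,4,0,0,0.2,63],[0,0,4,0,0,0,63],[0,0,2,0,0,0,63],[0,0,0,0,0,0,63]],
])

```text
clock: 25.4
eef_pos: [0.4647, 0.0904, 0.0025]
tool_rot: [-0.0, 1.0, 0.001, 0.002]
ft_force: [-0.3, -0.0, -0.3]
grip_width: 0.0632
```

```bash
python3 - <<'E'
from h import *
corr([.463,.0905,.0005])
E
```

```text
eef [0.4647 0.0904 0.0025] w 0.0632 F [-0.3 -0.  -0.3] t 25.4 | shift [1.7 0.1 2. ] turn [0.07 0.26 0.  ]
```

Request:
jog_arm([
  [[1.5,0,2,0,0.2,0,63],[0,0,0,0,0,0,40],[0,0,0,0,0,0,40],[0,0,0,0,0,0,40],[0,0,0,0,0,0,40]],
])

```text
clock: 25.9
eef_pos: [0.4632, 0.0903, 0.0016]
tool_rot: [0.0, 1.0, 0.001, 0.001]
ft_force: [0.6, 1.2, -0.9]
grip_width: 0.0476
```

Request:
jog_arm([
  [[0,0,0,0,0,0,40],[0,0,0,0,0,0,40]],
])

```text
clock: 26.1
eef_pos: [0.4632, 0.0904, 0.0015]
tool_rot: [0.0, 1.0, 0.001, 0.001]
ft_force: [-0.5, -0.5, -0.3]
grip_width: 0.0475
```

Held (stopped at 47.5, as with the other parts about 4–5 under the true size). Lift, carry, and re-measure the square stand on the way.

Request:
jog_arm([
  [[0,0,-15,0,0,0,40],[0,0,-25,0,0,0,40],[0,0,-30,0,0,0,40],[0,10,-20,0,0,0,40],[0,25,0,0,0,0,40]],
])

```text
clock: 26.6
eef_pos: [0.4613, 0.1236, 0.0927]
tool_rot: [0.002, 1.0, -0.0, -0.002]
ft_force: [0.7, 0.9, -0.0]
grip_width: 0.0476
```

Request:
jog_arm([
  [[1,25,0,0,0,0,40],[0,10,0,0,0,0,40],[0,0,0,0,0,0,40]],
])

```text
clock: 26.9
eef_pos: [0.4612, 0.1615, 0.0937]
tool_rot: [0.001, 1.0, 0.0, -0.001]
ft_force: [1.0, 0.3, 0.5]
grip_width: 0.0474
```

```bash
python3 - <<'E'
from h import *
camera('wrist');o=get_obs();im=camera('wrist')
print('square',wood(im,o,(.45,.25,.012)))
corr([.45,.25,.06])
E
```

```text
square ('circle', (array([0.4511, 0.2476]), np.float64(84.7), np.float64(4.98)), 'rect', array([451.1, 247.2]), array([78.2, 76.8]))
eef [0.4609 0.1603 0.0934] w 0.0472 F [-0.3 -0.6 -0.6] t 27.0 | shift [11.2 89.7 33.5] turn [-0.   -0.15 -0.23]
```

Request:
jog_arm([
  [[3,30,5,0,0,-0.2,40],[3,30,10,0,0,0,40],[3,24,15,0,0,0,40],[1,4,8,0,0,0,40],[0,0,0,0,0,0,40]],
])

```text
clock: 27.5
eef_pos: [0.4513, 0.2444, 0.0528]
tool_rot: [0.005, 1.0, -0.002, -0.002]
ft_force: [-0.2, 0.2, -0.7]
grip_width: 0.0474
```

```bash
python3 - <<'E'
from h import *
corr([.4508,.2485,.05])
E
```

```text
eef [0.4513 0.2444 0.0528] w 0.0474 F [-0.2  0.2 -0.7] t 27.5 | shift [0.5 4.1 2.8] turn [-0.26 -0.27 -0.52]
```

Request:
jog_arm([
  [[0,4,3,-0.2,-0.3,-0.5,40],[0,0,6,0,0,0,40],[0,0,5,0,0,0,40],[0,0,0,0,0,0,40]],
])

```text
clock: 27.9
eef_pos: [0.4521, 0.2448, 0.0383]
tool_rot: [0.002, 1.0, -0.001, 0.0]
ft_force: [-0.5, -0.7, 0.0]
grip_width: 0.0473
```

```bash
python3 - <<'E'
from h import *
o=get_obs();im=camera('wrist');cv2.imwrite('w.png',im[...,::-1]);e=np.array(o['eef_pos'])
u,v=proj('wrist',(.4508,.2485,.023),o)[0].astype(int);print('pin pred',u,v)
q=proj('wrist',e+[0,0,.004],o)[0];print('hand pred',q)
d=im.astype(int);m=((d.min(2)>150)&(d.max(2)-d.min(2)<40)).astype(np.uint8)
w=np.zeros_like(m);w[v-20:v+20,u-20:u+20]=1
n,l,s,c=cv2.connectedComponentsWithStats(m*w)
for i in range(1,n):
    if s[i,4]>20: print(s[i],c[i].round(1),ray('wrist',c[i],.023,o).round(4))
print(wood(im,o,(.45,.2485,.012)))
print('bearing',ell('wrist',e[:2],e[2]+.0045,o,im,.053))
im=cv2.resize(im,None,fx=4,fy=4,interpolation=cv2.INTER_CUBIC);a=np.linspace(0,2*np.pi,200)
for cc,z,dd,col in [(e,e[2]+.0045,.053,(255,0,0)),([.4508,.2485],.023,.016,(0,255,0))]:
    p=proj('wrist',np.c_[cc[0]+dd/2*np.cos(a),cc[1]+dd/2*np.sin(a),np.full(200,z)],o)*4+1.5
    cv2.polylines(im,[p.round().astype(int)],True,col,1)
save('w13',im[600:1200,640:1440],1)
corr([.4508,.2485,.0135])
E
```

```text
pin pred 264 230
hand pred [258.39557558 247.10860027]
[244 210  17  10 115] [251.4 213.7] [0.4397 0.2405 0.023 ]
[253 210  31  31 517] [267.1 225.6] [0.4477 0.2502 0.023 ]
('circle', (array([0.4679, 0.2442]), np.float64(38.8), np.float64(4.74)), 'rect', array([467.3, 244.1]), array([41.7, 38.4]))
bearing (array([0.4509, 0.2445]), 'resid mm', np.float64(0.4))
eef [0.4522 0.2449 0.0386] w 0.0472 F [-1.2 -0.2 -1.7] t 27.95 | shift [ 1.5  3.7 25.1] turn [-0.12  0.08 -0.26]
```

Bearing in hand at (0.451, 0.2445). The pin threshold is ambiguous, so I'll use the last picture here.

View pics/w13.png

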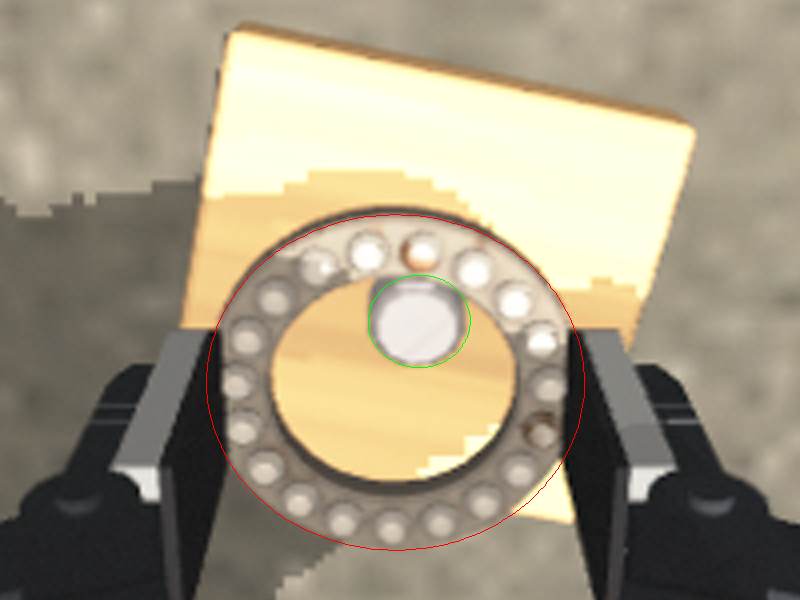

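Picture 16 (last) shows the pin at (417,322), on the green circle for (0.4508, 0.2483), and the bearing level on the TCP circle. Shift +3.5 mm in y and lower.

Request:
jog_arm([
  [[1,4,2,0,0,-0.3,40],[0,0,5,0,0,0,40],[0,0,5,0,0,0,40],[0,0,0,0,0,0,40]],
])

```text
clock: 28.35
eef_pos: [0.452, 0.2492, 0.0264]
tool_rot: [-0.0, 1.0, -0.001, 0.001]
ft_force: [-0.4, 0.3, 0.2]
grip_width: 0.0474
```

```bash
python3 - <<'E'
from h import *
corr([.451,.2482,.0135])
E
```

```text
eef [0.452  0.2492 0.0264] w 0.0474 F [-0.4  0.3  0.2] t 28.35 | shift [ 1.  -0.9 12.9] turn [-0.08  0.17  0.03]
```

Request:
jog_arm([
  [[1,-1,3,0,0.1,0,40],[0,0,4,0,0,0,40],[0,0,3,0,0,0,40],[0,0,0,0,0,0,40]],
])

```text
clock: 28.75
eef_pos: [0.4507, 0.2481, 0.0153]
tool_rot: [-0.0, 1.0, -0.001, 0.0]
ft_force: [-0.2, 0.3, -0.9]
grip_width: 0.047
```

```bash
python3 - <<'E'
from h import *
corr([.451,.2482,.0135])
E
```

```text
eef [0.4507 0.2481 0.0153] w 0.047 F [-0.2  0.3 -0.9] t 28.75 | shift [-0.3  0.2  1.8] turn [-0.09  0.03  0.04]
```

Request:
jog_arm([
  [[0,0,1,0,0,0,40],[0,0,0.7,0,0,0,40],[0,0,0.5,0,0,0,40]],
])

```text
clock: 29.05
eef_pos: [0.4507, 0.2481, 0.0133]
tool_rot: [-0.0, 1.0, -0.001, 0.0]
ft_force: [-1.7, -0.7, 5.6]
grip_width: 0.0475
```

Request:
jog_arm([
  [[0,0,0,0,0,0,65],[0,0,0,0,0,0,65],[0,0,0,0,0,0,65]],
])

```text
clock: 29.35
eef_pos: [0.4513, 0.2484, 0.0137]
tool_rot: [-0.0, 1.0, -0.0, 0.001]
ft_force: [-1.1, -0.6, 1.1]
grip_width: 0.0649
```

Request:
jog_arm([
  [[0,0,-10,0,0,0,65],[0,0,-25,0,0,0,65],[0,0,-40,0,0,0,65],[0,0,-40,0,0,0,65],[15,0,-20,0,0,0,65]],
])

```text
clock: 29.85
eef_pos: [0.4346, 0.2472, 0.1519]
tool_rot: [0.0, 1.0, -0.002, -0.002]
ft_force: [-0.0, 0.4, 0.1]
grip_width: 0.0647
```

Request:
jog_arm([
  [[30,0,0,0,0,0,65],[0,0,0,0,0,0,65],[0,0,0,0,0,0,65]],
])

```text
clock: 30.15
eef_pos: [0.4057, 0.2489, 0.1592]
tool_rot: [-0.0, 1.0, 0.001, 0.003]
ft_force: [0.6, 0.1, -0.1]
grip_width: 0.0651
```

```bash
python3 - <<'E'
from h import *
camera('wrist');o=get_obs();im=camera('wrist');corr()
print('bearing',ell('wrist',(.451,.2482),.017,o,im,.053)); print('square wood',wood(im,o,(.45,.248,.012)))
print('round wood',wood(im,o,(.608,.28,.012)))
mask('wrist','bearing_mid',(.451,.248,.016),.018,o)
for z,d in ((.048,.039),(.055,.039)): print('cone flange',ell('wrist',(.608,.281),z,o,im,.039))
mask('wrist','cone_mid',(.608,.281,.056),.054,o); mask('wrist','sprocket_mid',(.608,.281,.015),.015,o)
q=proj('wrist',(.608,.281,.068),o)[0];r=camera('top')
for t in ('spanner','torch','grease_tub'): print(t,[(round(x['conf'],2),np.round(x['at'])) for x in masks_of(t,'top')[:2]])
E
```

```text
eef [0.4056 0.2486 0.1583] w 0.0649 F [-0.4  0.2 -0. ] t 30.25 | shift [0. 0. 0.] turn [ 0.05  0.22 -0.03]
bearing (array([0.4503, 0.2474]), 'resid mm', np.float64(0.37))
square wood ('circle', (array([0.4529, 0.2473]), np.float64(35.1), np.float64(0.84)), 'rect', array([452.4, 247.3]), array([35.8, 35. ]))
round wood ('circle', (array([0.6034, 0.2806]), np.float64(72.9), np.float64(6.76)), 'rect', array([589.8, 280.1]), array([80.2, 59.4]))
bearing_mid 0.88 [254.  229.2] (array([0.4499, 0.2482]), np.float64(53.2), np.float64(0.25))
cone flange (array([0.6058, 0.2809]), 'resid mm', np.float64(1.75))
cone flange (array([0.6008, 0.2823]), 'resid mm', np.float64(1.82))
sprocket_mid 0.87 [278.  318.1] (array([0.6058, 0.2802]), np.float64(64.2), np.float64(1.47))
spanner [(0.82, array([313., 142.]))]
torch [(0.76, array([210., 136.])), (0.67, array([209., 194.]))]
grease_tub [(0.84, array([125., 267.]))]
```

Bearing placed, offset from the pin under 1 mm. One numeric check of the cone from above the stack.

Request:
jog_arm([
  [[-40,8,0,0,0,0,65],[-45,8,0,0,0,0,65],[-45,8,0,0,0,0,65],[-45,8,0,0,0,0,65],[0,0,0,0,0,0,65]],
])

```text
clock: 31.1
eef_pos: [0.5828, 0.2794, 0.1511]
tool_rot: [-0.0, 1.0, -0.002, -0.003]
ft_force: [-0.8, -0.8, 0.0]
grip_width: 0.0648
```

```bash
python3 - <<'E'
from h import *
camera('wrist');o=get_obs();im=camera('wrist');corr()
for z in (.053,.055,.057): print('cone flange',z,ell('wrist',(.608,.281),z,o,im,.039))
mask('wrist','cone_mid',(.608,.281,.056),.054,o); mask('wrist','sprocket_mid',(.608,.281,.02),.015,o)
print('wood',ell('wrist',(.608,.28),.012,o,im,.08))
# dark bore of the cone at its top (z=.068)
q=proj('wrist',(.608,.281,.068),o)[0].astype(int); g=cv2.cvtColor(im,cv2.COLOR_RGB2GRAY)
w=g[q[1]-9:q[1]+10,q[0]-9:q[0]+10]; ys,xs=np.nonzero(w<60); print('bore',len(xs),w.min())
if len(xs): print(ray('wrist',(q[0]-9+xs.mean(),q[1]-9+ys.mean()),.066,o).round(4))
camera('scene')
for t in ('cone_mid','lock_ring_mid','sprocket_mid'):
    for x in masks_of(t,'scene')[:4]: print(t,round(x['conf'],2),np.round(x['at']))
print(proj('scene',[(.608,.281,.057),(.608,.281,.036)]).round(0))
E
```

```text
eef [0.5785 0.2788 0.1526] w 0.0648 F [ 0.4  0.3 -0.1] t 31.2 | shift [0. 0. 0.] turn [-0.29 -0.54  0.11]
cone flange 0.053 (array([0.6088, 0.2812]), 'resid mm', np.float64(0.6))
cone flange 0.055 (array([0.608 , 0.2812]), 'resid mm', np.float64(0.61))
cone flange 0.057 (array([0.607 , 0.2813]), 'resid mm', np.float64(0.82))
cone_mid 0.83 [264.6 219.1] (array([0.6073, 0.2813]), np.float64(41.3), np.float64(0.83))
sprocket_mid 0.61 [258.4 189.9] (array([0.6079, 0.2811]), np.float64(67.7), np.float64(0.47))
wood (array([0.6068, 0.2796]), 'resid mm', np.float64(0.5))
bore 75 45
[0.6084 0.281  0.066 ]
sprocket_mid 0.64 [230. 176.]
[[230. 166.]
 [231. 171.]]
```

The cone flange, its bore, and the sprocket all centre at (0.608, 0.281), with the stand within about 1.5 mm. The arm is clear, so I'm handing in.

```bash
python3 -c "
from workcell import *
print(job_done())"
```

```text
the job is handed in; nothing more can be done
None
```

The job is handed in. The sprocket, lock ring and grey axle cone are stacked in that order on the round stand, and the bearing ring is over the pin on the square stand. It took about 31 s of robot time, and the largest contact force I saw was about 6 N.

**Round stand:** in the last check the cone flange, the cone's bore and the sprocket all centred at about (0.608, 0.281). The wood disc measured (0.607, 0.280), so the stack is 1 to 1.5 mm off the stand at most. I saw the lock ring seated to about 0.5 mm before the cone went on.

**Square stand:** the bearing measured (0.450, 0.248) against the pin at (0.451, 0.248).

**Checks that disagreed or failed:**
- The top camera read y up to about 6 mm differently from the wrist camera, and I used the wrist camera.
- The wrist camera itself read about 2 mm high in y, and I corrected for that.
- Some automatic circle fits were unreliable on partly hidden parts, so I checked those by overlay pictures or from a better viewpoint.
- In the last scene-camera check, the networks found the sprocket but not the cone or lock ring.

**Bystanders:** I never went near the spanner, torch or grease tub. In the final top picture they were within a few pixels of where they were first seen; the spanner differed by (6,4) pixels, which is within the network's scatter. I did not view pictures after releasing the cone and bearing, because the viewing limit was used up. That last check was by numbers only.

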